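# Clear prints, dock the scraper, prime the auger four turns

## Robot

A 6-joint arm with a two-finger parallel gripper is mounted at the origin on the work surface. World frame = base frame: x ahead of the robot, y to its left, z up, the work surface at z = 0. Lengths are in mm, angles in rad, forces in N, time in s.
With the tool pointing down it reaches from about 275 to 750 mm from the base axis. Payload 10.2 kg.
Tool frame: the origin (TCP) lies at the very end of the fingers, on their centre line; the grasp point (between the pads) lies 19 mm behind it; x points along the fingers, y is the direction in which the jaws open and shut, and the axes are right-handed (so a half turn about x gives the same grasp; the last joint's range is limited). The gripper opens to 85 mm and grips with 20 to 120 N. Pads are 22 mm wide; open, the fingers measure 114 mm over their backs; the gripper's body (76 mm by 85 mm) begins 54 mm behind the grasp point. The pads swing forward as they close: fully open they stand 13 mm farther back than shut.
Start: joints at [-1.471, 0.313, 1.498, -0, 1.331, -0.223], TCP at [166.529, -497.895, 231.294] pointing down, gripper open.
Joint ranges: [-2.94, 2.94], [-0.97, 2.17], [0.19, 2.56], [-1.23, 4.37], [0.02, 3.11], [-2.88, 2.88]. Speed limits (rad/s): [2.39, 2.39, 3.01, 3.14, 3.14, 3.14].

## Interface

Orientations are given as a unit quaternion [w, x, y, z].
In Python, from rig import ctrl gives the robot as it stands. The module is installed in compiled form; this text tells all that it offers.
- The arm moves only by the tool move_arm, never from a script. Its argument "targets" is a list that holds one entry, the list of rows, each a list of 7 numbers: the opening, from 0 (shut) to 1 (fully open), then the shift along the tool's x, y, z each as a share of 150 mm, from -1 to 1, then the turn, a rotation vector about the tool's x, y, z each as a share of 60 degrees, from -1 to 1. A call has 1 to 5 rows; each row shifts and turns the commanded pose from where the row before left it, along the tool's axes as they then stand; what a row does not reach is not made up. A row lasts 1/10 s, in which the tool goes at most 50 mm and 8.59 degrees, less where a joint would pass 70% of its speed; a pose out of reach is approached as far as the arm can. A call with a number of a shift or a turn outside -1 to 1 is refused whole. A call with a gripper value outside its range is refused whole. The fingers move at their own pace and stop on an object; "force" is the grip in N (left out, the last holds). Time passes only in rows, so rows that do not move let the fingers close. It gives the time, the measured TCP pose, the force and the opening at its end, in the units of the state.
- ctrl.sense(): the state, without advancing time (a new reading comes with each control period).
- ctrl.capture(name): name is "scene" or "top" or "wrist"; returns the picture (400x640x3 uint8, red, green, blue); there is no depth.
- ctrl.calibration(name): a dict with "camera_matrix" (3x3 intrinsics, pixels), "D" ([k1, k2, p1, p2, k3] as OpenCV has them; the pictures are not rectified), "extrinsics" (4x4, takes a point from world to camera coordinates); the wrist camera has in their place "tool_from_camera" (4x4, takes a point from camera to tool coordinates, whose origin is the TCP and whose axes are the tool frame's). Camera axes: x right, y down, z forward; pixel columns grow to the right and rows downward; lengths in mm; the calibration is good to about 2 mm. A picture is of the moment at which its call begins: read the wrist's pose just before it. calibration takes no time and is no camera call.
- ctrl.finish_job(): hands the job in, once; it reports no verdict.
Trained networks look in the newest picture that a camera, given by its name, has taken for a name from the list of things; names that differ only in an ending like _2 or _b are one class to them, and where a whole thing is asked for, a point or a joint stands for the part that bears it (a point fixed in the world has none). Each returns a list of dicts, best first, with "confidence" (0 to 1); they miss things now and then, are a little off and sometimes report something else, mostly with a low value. They report only what shows in the picture. A call takes as long as a camera call. They do not tell look-alikes from the thing itself.
- ctrl.recognise(label, camera): "point" ([row, column] in pixels, amid what is visible of it).
- ctrl.cut_out(label, camera): "pixels" (400x640 bool, what is visible of it) and "point" ([row, column] in pixels, amid what is visible of it).
The state is a dict: "time_s": time; "joints": joint angles; "dq": joint speeds; "tau": joint torques, N m; "eef_pos": TCP position; "ee_rot": TCP orientation; "force": force on the tool from outside, world axes, zero at the start; "wrist_torque": the same for the moment, N m; "grip_width": opening from 0.0 (shut) to 1.0 (fully open).
Only numpy, scipy, OpenCV 4.12 (cv2) and the standard library are available. Lean on these libraries where they do the work, as an engineer would, in place of code of your own. Each camera call takes 0.05 s, during which the arm holds its last target.

## Task

Get this pellet-printer bench ready for the next job: move every finished white print from the steel bed plate into the grey tray, and slide the bed scraper blade first, fully home, into the slot of its aluminium dock. Only then prime the feed auger by turning the crank on the blue feeder exactly four full turns clockwise seen from above, starting and ending with its handle over the white index mark, without running backwards past the mark or on past the fourth turn. Leave the jar, the mug and the screwdriver where they are.

Things in the scene. Friction and masses are not known exactly. Their poses are not given: they have to be found in the camera images.
- wheel_mid (a point): White printed wheel: a disc 60 mm across and 24 mm high, lying flat on the plate; point at its centre half-way up (12 mm above its underside), z up. May be absent.
- link_mid (a point): White printed link: a bar 100 mm long (along its x), 24 mm wide (y), 22 mm high, with round ends, lying flat; point at its centre half-way up (11 mm above its underside). May be absent.
- bracket_mid (a point): White printed bracket, an upside-down T: foot 80 (x) by 44 (y) by 8 mm, with an upright web on its middle, 80 mm long (along x), 12 mm thick (y), up to 48 mm above the underside; point at the centre, 24 mm above its underside. Taken by the web. May be absent.
- clevis_mid (a point): White printed clevis, a U block: base 56 (x) by 34 (y) by 12 mm, with a cheek 12 mm thick at each x end, up to 34 mm above the underside; 34 mm wide in y all over; point at its centre, 17 mm above its underside. May be absent.
- plate: Fixed steel bed plate, 200 (x) by 220 (y) mm, 3 mm thick, with a small tab towards the robot; origin at the centre of its underside on the bench. The prints start on it.
- tray: Fixed grey open tray, 220 by 220 mm outside, walls 5 mm thick and 45 mm high, floor 5 mm thick; origin at the centre of its underside, x and y along its sides.
- scraper_grip (a point): Bed scraper lying flat on the bench, 130 g; point at the middle of its wooden handle, 13.5 mm above the underside. Handle 100 mm long (x), 26 wide (y), 27 high. A steel blade 60 mm wide, 3 mm thick, flush with the underside, sticks out 60 mm from its front end towards +x (a ferrule 30 mm wide, 10 high covers the first 4 mm). Blade edge 110 mm ahead (+x) of this point.
- scraper_tip (a point): Middle of the scraper's leading blade edge, half-way up the blade (1.5 mm above the underside); axes as scraper_grip, x pointing out of the blade.
- dock: Fixed aluminium scraper dock, dark steel roof. Origin on the bench under the middle of the slot's mouth; the blade slides in level towards +y. Platform 90 mm wide (x), top 20 mm above the bench, from y = -130 to 60 mm. Slot on it: 67 mm wide, 8 mm high, 50 mm deep to a stop at y = 50 mm; roof 10 mm thick. Flared guides 12 mm high over the last 20 mm before the mouth.
- dock_stop (a point): Where the middle of the blade edge lies when the scraper is home: at the slot's stop, 50 mm in from the mouth, 21.5 mm above the bench; axes as dock. The blade and handle then lie flat on the platform, the handle's middle 60 mm before the mouth and its front end 10 mm before it.
- feeder: Fixed blue pellet feeder: gear case 130 (x) by 120 (y) by 92 mm high on a foot, origin under the crank's axis on the bench; a tube runs to a hopper 200 mm high, 230 mm off towards +y. The white index mark is a bar 44 mm wide at the -x edge of the case top, showing either side of the crank arm.
- crank_axis (a point): Point on the crank's vertical axis, 140 mm above the bench, level with the middle of the handle; it does not move.
- crank_knob (a point): Middle of the crank's upright wooden handle, 60 mm out from the axis, 140 mm above the bench. Handle 26 mm thick and round, from 112 to 168 mm above the bench, spinning freely on its own pin; the crank arm below it is 20 mm wide with its top 110 mm above the bench, and nothing of the hub is higher than 112 mm.
- crank (a joint): Crank angle in rad: 0 with the handle over the white index mark (the feeder's -x side), growing clockwise seen from above, and counting on past each turn; starts within 0.1 of 0. It turns freely either way with about 2 N at the handle and stays where it is left.
- jar: Bystander: glass jar, 72 mm across, 110 mm high; origin under its centre.
- mug: Bystander: white mug, 80 mm across, 90 mm high; origin under its centre.
- screwdriver: Bystander: screwdriver about 150 mm long, lying beyond the feeder; origin under its middle.
Things that resemble listed ones, but are neither listed nor needed, are in the scene too. Leave any green or purple look-alike of the part that bears wheel_mid alone.

How it is judged (in metres and radians):
On the way, in this order (a step that is already met when the one before it is completed fails the run):
1. every print lies in the tray and the scraper is home in its dock, with the crank not yet turned (x of wheel_mid in the frame of tray between -0.105 and 0.105 m and y of wheel_mid in the frame of tray between -0.105 and 0.105 m and z of each of wheel_mid, link_mid, bracket_mid, clevis_mid in the frame of tray below 0.05 m and x of link_mid in the frame of tray between -0.105 and 0.105 m and y of link_mid in the frame of tray between -0.105 and 0.105 m and x of bracket_mid in the frame of tray between -0.105 and 0.105 m and y of bracket_mid in the frame of tray between -0.105 and 0.105 m and x of clevis_mid in the frame of tray between -0.105 and 0.105 m and y of clevis_mid in the frame of tray between -0.105 and 0.105 m and y of scraper_tip in the frame of dock between 0.04 and 0.056 m and x of scraper_tip in the frame of dock between -0.008 and 0.008 m and z of scraper_tip in the frame of dock between 0.017 and 0.03 m and angle between the x axis of scraper_tip and the y axis of dock, either way round below 0.14 rad and value of joint crank between -0.8 and 0.8 rad), for 0.2 s.
2. first full turn of the crank (value of joint crank above 5.983 rad).
3. second full turn (value of joint crank above 12.266 rad).
4. third full turn (value of joint crank above 18.55 rad).
5. fourth full turn, stopped at the index mark (value of joint crank between 24.833 and 25.433 rad and velocity of joint crank between -0.2 and 0.2 rad/s), for 0.3 s.
At the end, for the whole second after the job is handed in: Every print's centre is inside the tray and below its rim; the scraper lies flat in the dock, in line within 0.14 rad, with its blade edge at least 40 of the 50 mm into the slot; the crank stands at four turns from the mark (25.13 rad) within 0.3 rad and is still (x of wheel_mid in the frame of tray between -0.105 and 0.105 m and y of wheel_mid in the frame of tray between -0.105 and 0.105 m and z of each of wheel_mid, link_mid, bracket_mid, clevis_mid in the frame of tray below 0.05 m and x of link_mid in the frame of tray between -0.105 and 0.105 m and y of link_mid in the frame of tray between -0.105 and 0.105 m and x of bracket_mid in the frame of tray between -0.105 and 0.105 m and y of bracket_mid in the frame of tray between -0.105 and 0.105 m and x of clevis_mid in the frame of tray between -0.105 and 0.105 m and y of clevis_mid in the frame of tray between -0.105 and 0.105 m and y of scraper_tip in the frame of dock between 0.04 and 0.056 m and x of scraper_tip in the frame of dock between -0.008 and 0.008 m and z of scraper_tip in the frame of dock between 0.017 and 0.03 m and angle between the x axis of scraper_tip and the y axis of dock, either way round below 0.14 rad and value of joint crank between 24.833 and 25.433 rad and velocity of joint crank between -0.1 and 0.1 rad/s); the robot touches nothing.
It fails at once if the crank is turned backwards past the mark, by more than 0.8 rad (value of joint crank below -0.8 rad).
It fails at once if the crank is turned more than 0.8 rad past the fourth turn (value of joint crank above 25.933 rad).
It fails at once if the jar is moved by more than 30 mm (distance of jar from where it was at the start of the episode above 0.03 m).
It fails at once if the mug is moved by more than 30 mm (distance of mug from where it was at the start of the episode above 0.03 m).
It fails at once if the screwdriver is moved by more than 30 mm (distance of screwdriver from where it was at the start of the episode above 0.03 m).
Of wheel, link, bracket, clevis only 2 to 4 are there at a start; the rules pass over those that are not, and their reading is None.
At some moment in a run one of wheel, link, bracket, clevis, scraper may be knocked a few centimetres aside while the robot is not near it.
Once in a run the grip may slacken for a moment while it holds something.
It also fails if it takes over 208 s, if anything falls off the work surface, if the arm or the gripper's body presses on something with over 40 N, if the wrist force passes 120 N, or if a joint passes its speed limit or range.

## Working session

There is one attempt and no reset: what is moved stays moved. The work goes in short steps, Python scripts to look and compute and a tool call to move; the robot and the scene stay as the last step left them, time stands still between calls to the robot, and variables do not carry over. Pictures are saved under pics/ and viewed, and the job is handed in when it is done.

Besides the shell and the picture viewer there is one more tool, called after "Request:" as name([rows], argument=value, ...), one row to a line, values as JSON. move_arm: Moves the arm, as the interface text tells. Shift numbers are shares of 150 mm and turn numbers shares of 60 degrees, none past 1 either way. Its arguments: {"type":"object","properties":{"targets":{"type":"array","items":{"type":"array","items":{"type":"array","items":{"type":"number","minimum":-1,"maximum":1}}}},"force":{"type":"number"}},"required":["targets"]}

```bash
mkdir -p pics; ls; cat > h.py <<'E'
import numpy as np, cv2
from rig import ctrl
def save(name,fn):
    im=ctrl.capture(name); cv2.imwrite('pics/'+fn+'.png',cv2.cvtColor(im,cv2.COLOR_RGB2BGR)); return im
E
python3 - <<'E'
from h import *
print(ctrl.sense())
for n in ['scene','top','wrist']:
    save(n,n+'0'); print(n,ctrl.calibration(n))
E
```

```text
pics
{'time_s': 0.0, 'joints': array([-1.47142205e+00,  3.13434190e-01,  1.49841652e+00,  1.38071173e-05,
        1.33104678e+00, -2.23450275e-01]), 'dq': array([ 0.00135795, -0.00105872, -0.00021804,  0.00104013,  0.00176081,
       -0.00129061]), 'tau': array([-3.59696360e-04, -4.12269008e+01, -2.59740758e+01, -1.69135060e-04,
        4.24348604e-03, -2.19018361e-06]), 'eef_pos': array([ 166.49465163, -497.62540052,  230.75092049]), 'ee_rot': array([ 0.11317943,  0.69794868,  0.11409972, -0.69788201]), 'force': array([-0.95241999,  0.2345936 , -0.79537143]), 'wrist_torque': array([-0.01426809, -0.01094803,  0.02779893]), 'grip_width': 0.999327433555049}
scene {'camera_matrix': array([[515.6716223 ,   0.        , 322.34479895],
       [  0.        , 515.6716223 , 196.21109317],
       [  0.        ,   0.        ,   1.        ]]), 'D': array([-0.12114065,  0.        ,  0.        ,  0.        ,  0.        ]), 'extrinsics': array([[ 1.27535744e-01,  9.91804093e-01,  7.69900785e-03,
        -8.33896799e+01],
       [ 7.63992840e-01, -9.32855573e-02, -6.38445570e-01,
        -2.96860589e
[... 709 characters left out ...]
 [ 0.00000000e+00,  0.00000000e+00,  0.00000000e+00,
         1.00000000e+00]])}
wrist {'camera_matrix': array([[346.65391703,   0.        , 323.79077613],
       [  0.        , 346.65391703, 195.59219108],
       [  0.        ,   0.        ,   1.        ]]), 'D': array([-0.03304974,  0.        ,  0.        ,  0.        ,  0.        ]), 'tool_from_camera': array([[ 6.23284864e-04, -3.02135329e-01,  9.53264840e-01,
        -1.42336976e+02],
       [ 9.99998523e-01,  1.71495343e-03, -1.10290363e-04,
        -4.79676347e-01],
       [-1.60148219e-03,  9.53263501e-01,  3.02135951e-01,
        -7.64320157e+01],
       [ 0.00000000e+00,  0.00000000e+00,  0.00000000e+00,
         1.00000000e+00]])}
```

View pics/scene0.png

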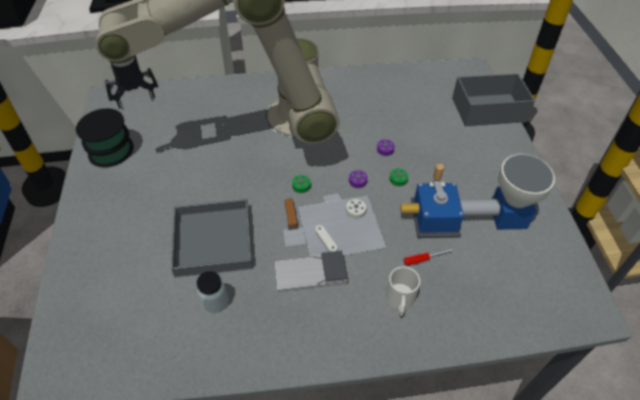

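View pics/top0.png

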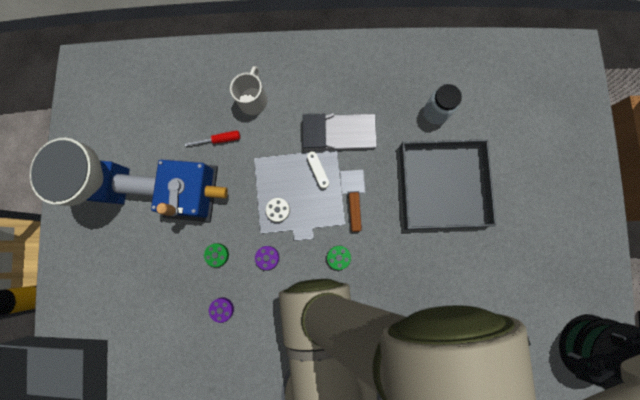

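View pics/wrist0.png

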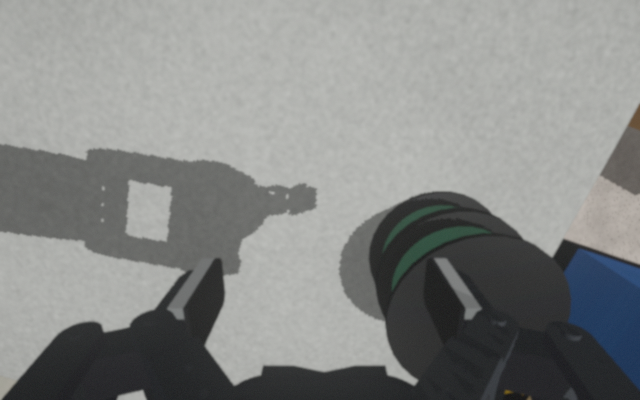

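Top view: wheel at about (210,277) row/col and link at (170,317) on the plate. The scraper is at (200,354), the dock at (131,340) with its mouth facing right (−y), the tray at (185,447) and the crank knob at (209,165). No bracket or clevis is visible. Next I'll measure these.

```bash
cat >> h.py <<'E'
from scipy.spatial.transform import Rotation as R
def Rq(q): return R.from_quat([q[1],q[2],q[3],q[0]]).as_matrix()
def pose(name,s=None):
    c=ctrl.calibration(name)
    if name=='wrist':
        s=s or ctrl.sense(); T=np.eye(4); T[:3,:3]=Rq(s['ee_rot']); T[:3,3]=s['eef_pos']
        W=T@np.array(c['tool_from_camera'])
    else: W=np.linalg.inv(np.array(c['extrinsics']))
    return np.array(c['camera_matrix']),np.array(c['D']),W
def toworld(name,rc,z,s=None):
    K,D,W=pose(name,s)
    rc=np.atleast_2d(np.array(rc,float)); uv=rc[:,::-1].reshape(-1,1,2).copy()
    n=cv2.undistortPoints(uv,K,D).reshape(-1,2)
    d=np.c_[n,np.ones(len(n))]@W[:3,:3].T; o=W[:3,3]
    t=(z-o[2])/d[:,2]
    return o+d*t[:,None]
def proj(name,P,s=None):
    K,D,W=pose(name,s); E=np.linalg.inv(W)
    p,_=cv2.projectPoints(np.atleast_2d(np.array(P,float)),cv2.Rodrigues(E[:3,:3])[0],E[:3,3],K,D)
    return p.reshape(-1,2)[:,::-1]
def mask2rect(name,m,z,s=None):
    c,_=cv2.findContours(m.astype(np.uint8),cv2.RETR_EXTERNAL,cv2.CHAIN_APPROX_NONE)
    c=max(c,key=cv2.contourArea).reshape(-1,2)
    w=toworld(name,c[:,::-1],z,s)[:,:2].astype(np.float32)
    return cv2.minAreaRect(w)
E
python3 - <<'E'
from h import *
for cam in ['top','scene']:
  ctrl.capture(cam)
  for l,z in [('wheel_mid',24),('link_mid',22),('bracket_mid',24),('clevis_mid',30),('scraper_grip',20),('plate',3),('tray',45),('dock',25),('crank_knob',140),('feeder',92),('jar',60),('mug',50),('screwdriver',10)]:
    for r in ctrl.cut_out(l,cam)[:3]:
      rr=mask2rect(cam,r['pixels'],z)
      print(cam,l,round(r['confidence'],2),np.round(r['point']),np.round(toworld(cam,r['point'],z)[0]),'rect',np.round(rr[0]),np.round(rr[1]),round(rr[2],1))
print(ctrl.sense()['time_s'])
E
```

```text
top wheel_mid 0.88 [259. 338.] [335. -26.  24.] rect [339. -26.] [57. 56.] 89.0
top wheel_mid 0.78 [259. 267.] [338. 153.  24.] rect [342. 153.] [58. 57.] 89.5
top wheel_mid 0.71 [211. 277.] [457. 127.  24.] rect [461. 126.] [59. 56.] 88.9
top link_mid 0.89 [170. 320.] [563.  17.  22.] rect [563.  22.] [98. 26.] 25.3
top clevis_mid 0.24 [186. 116.] [531. 556.  30.] rect [540. 538.] [570. 184.] 79.0
top scraper_grip 0.94 [190. 352.] [507. -65.  20.] rect [482. -67.] [156.  59.] 2.6
top scraper_grip 0.15 [202. 172.] [486. 404.  20.] rect [499. 413.] [59. 98.] 85.4
top plate 0.93 [194. 302.] [504.  65.   3.] rect [499.  73.] [230. 224.] 4.7
top tray 0.9 [183. 449.] [ 517. -304.   45.] rect [ 517. -299.] [224. 233.] 0.9
top tray 0.2 [130. 338.] [659. -31.  45.] rect [656. -33.] [187.  98.] 88.6
top dock 0.75 [132. 339.] [661. -36.  25.] rect [663. -35.] [192. 100.] 88.6
top crank_knob 0.88 [203. 173.] [469. 347. 140.] rect [484. 359.] [52. 84.] 84.8
top feeder 0.84 [179. 116.] [538. 520.  92.] rect [532. 501.] [535. 171.] 80.1
top feeder 0.31 [138. 225.] [631. 246.  92.] rect [633. 246.]
[... 876 characters left out ...]
.  71.   3.] rect [506.  72.] [229. 222.] 5.0
scene tray 0.71 [238. 211.] [ 544. -304.   45.] rect [ 536. -302.] [247. 224.] 1.3
scene tray 0.15 [202. 492.] [515. 534.  45.] rect [481. 517.] [288. 532.] 2.6
scene dock 0.96 [276. 316.] [689. -22.  25.] rect [670. -35.] [108. 192.] 0.7
scene crank_knob 0.69 [181. 437.] [490. 349. 140.] rect [494. 352.] [ 35. 142.] 77.1
scene feeder 0.84 [201. 494.] [546. 515.  92.] rect [520. 491.] [276. 512.] 3.4
scene jar 0.76 [292. 209.] [ 724. -304.   60.] rect [ 724. -299.] [126.  70.] 19.5
scene mug 0.63 [288. 404.] [768. 200.  50.] rect [773. 193.] [ 80. 147.] 63.9
scene screwdriver 0.59 [256. 419.] [652. 276.  10.] rect [654. 301.] [ 33. 155.] 7.7
1.55
```

```bash
cat >> h.py <<'E'
def yaw(s=None):
    s=s or ctrl.sense(); M=Rq(s['ee_rot']); return np.degrees(np.arctan2(M[1,2],M[0,2]))
def plan(wps,step=47,tstep=8.4):
    """wps: list of (x,y,z,yawdeg or None). prints rows of tool shifts (share) and turn"""
    s=ctrl.sense(); p=s['eef_pos'].copy(); y=yaw(s); M=Rq(s['ee_rot'])
    print('t',round(s['time_s'],2),'at',np.round(p,1),'yaw',round(y,1),'xdir',np.round(M[:,0],3),'g',round(s['grip_width'],3),'F',np.round(s['force'],1))
    for w in wps:
        q=np.array(w[:3],float); yt=y if w[3] is None else w[3]
        dy=(yt-y+180)%360-180
        n=int(max(np.ceil(np.linalg.norm(q-p)/step),np.ceil(abs(dy)/tstep),1))
        out=[]
        for i in range(n):
            a=np.radians(y+dy*i/n); d=(q-p)/n
            tz=d[0]*np.cos(a)+d[1]*np.sin(a); ty=-d[0]*np.sin(a)+d[1]*np.cos(a); tx=-d[2]
            out.append([round(tx/150,3),round(ty/150,3),round(tz/150,3),round(-dy/n/60,3),0,0])
        print(w); [print('   ',o) for o in out]
        p=q; y=yt
E
python3 - <<'E'
from h import *
s=ctrl.sense()
print(yaw(s), np.round(Rq(s['ee_rot']),3))
plan([(430,80,260,0)])
E
```

```text
-161.50478513916454 [[ 0.     0.317 -0.948]
 [ 0.    -0.948 -0.317]
 [-1.    -0.    -0.   ]]
t 1.55 at [ 166.5 -497.9  231.3] yaw -161.5 xdir [ 0.  0. -1.] g 1.001 F [1.1 0.8 0.2]
(430, 80, 260, 0)
    [np.float64(-0.01), np.float64(-0.155), np.float64(-0.144), np.float64(-0.135), 0, 0]
    [np.float64(-0.01), np.float64(-0.133), np.float64(-0.165), np.float64(-0.135), 0, 0]
    [np.float64(-0.01), np.float64(-0.109), np.float64(-0.182), np.float64(-0.135), 0, 0]
    [np.float64(-0.01), np.float64(-0.082), np.float64(-0.195), np.float64(-0.135), 0, 0]
    [np.float64(-0.01), np.float64(-0.054), np.float64(-0.205), np.float64(-0.135), 0, 0]
    [np.float64(-0.01), np.float64(-0.024), np.float64(-0.21), np.float64(-0.135), 0, 0]
    [np.float64(-0.01), np.float64(0.005), np.float64(-0.212), np.float64(-0.135), 0, 0]
    [np.float64(-0.01), np.float64(0.035), np.float64(-0.209), np.float64(-0.135), 0, 0]
    [np.float64(-0.01), np.float64(0.064), np.float64(-0.202), np.float64(-0.135), 0, 0]
    [np.float64(-0.01), np.float64(0.092), np.float64(-0.191), np.float64(-0.135), 0, 0]
    [np
[... 176 characters left out ...]
np.float64(-0.01), np.float64(0.162), np.float64(-0.136), np.float64(-0.135), 0, 0]
    [np.float64(-0.01), np.float64(0.18), np.float64(-0.112), np.float64(-0.135), 0, 0]
    [np.float64(-0.01), np.float64(0.193), np.float64(-0.086), np.float64(-0.135), 0, 0]
    [np.float64(-0.01), np.float64(0.204), np.float64(-0.058), np.float64(-0.135), 0, 0]
    [np.float64(-0.01), np.float64(0.21), np.float64(-0.029), np.float64(-0.135), 0, 0]
    [np.float64(-0.01), np.float64(0.212), np.float64(0.001), np.float64(-0.135), 0, 0]
    [np.float64(-0.01), np.float64(0.209), np.float64(0.031), np.float64(-0.135), 0, 0]
    [np.float64(-0.01), np.float64(0.203), np.float64(0.06), np.float64(-0.135), 0, 0]
```

```bash
sed -i 's/round(tx\/150,3),round(ty\/150,3),round(tz\/150,3),round(-dy\/n\/60,3),0,0/*[float(round(v,3)+0) for v in (tx\/150,ty\/150,tz\/150,-dy\/n\/60)],0,0/' h.py
python3 - <<'E'
from h import *
plan([(490,80,240,-90)])
E
```

```text
t 1.55 at [ 166.5 -497.9  231.3] yaw -161.5 xdir [ 0.  0. -1.] g 1.001 F [1.1 0.8 0.2]
(490, 80, 240, -90)
    [-0.004, -0.198, -0.218, -0.079, 0, 0]
    [-0.004, -0.179, -0.234, -0.079, 0, 0]
    [-0.004, -0.159, -0.248, -0.079, 0, 0]
    [-0.004, -0.138, -0.26, -0.079, 0, 0]
    [-0.004, -0.116, -0.271, -0.079, 0, 0]
    [-0.004, -0.093, -0.279, -0.079, 0, 0]
    [-0.004, -0.07, -0.286, -0.079, 0, 0]
    [-0.004, -0.046, -0.291, -0.079, 0, 0]
    [-0.004, -0.021, -0.294, -0.079, 0, 0]
    [-0.004, 0.003, -0.294, -0.079, 0, 0]
    [-0.004, 0.028, -0.293, -0.079, 0, 0]
    [-0.004, 0.052, -0.29, -0.079, 0, 0]
    [-0.004, 0.076, -0.284, -0.079, 0, 0]
    [-0.004, 0.099, -0.277, -0.079, 0, 0]
    [-0.004, 0.122, -0.268, -0.079, 0, 0]
```

Request:
move_arm([
  [[1,0,-0.2,-0.22,-0.08,0,0],[1,0,-0.18,-0.235,-0.08,0,0],[1,0,-0.16,-0.25,-0.08,0,0],[1,0,-0.14,-0.26,-0.08,0,0],[1,0,-0.12,-0.27,-0.08,0,0]],
])

```text
time_s: 2.05
eef_pos: [274.7, -302.0, 231.4]
ee_rot: [0.257, 0.659, 0.257, -0.659]
force: [0.3, 0.4, -0.9]
grip_width: 0.997
```

Request:
move_arm([
  [[1,0,-0.09,-0.28,-0.08,0,0],[1,0,-0.07,-0.285,-0.08,0,0],[1,0,-0.045,-0.29,-0.08,0,0],[1,0,-0.02,-0.294,-0.08,0,0],[1,0,0,-0.294,-0.08,0,0]],
])

```text
time_s: 2.55
eef_pos: [381.8, -109.2, 231.6]
ee_rot: [0.389, 0.591, 0.388, -0.591]
force: [0.6, -0.1, 0.0]
grip_width: 1.001
```

Request:
move_arm([
  [[1,0,0.03,-0.29,-0.08,0,0],[1,0,0.05,-0.29,-0.08,0,0],[1,0,0.075,-0.285,-0.08,0,0],[1,0,0.1,-0.28,-0.08,0,0],[1,0,0.12,-0.27,-0.08,0,0]],
])

```text
time_s: 3.05
eef_pos: [488.0, 84.9, 231.4]
ee_rot: [0.503, 0.497, 0.503, -0.497]
force: [0.4, -1.1, -0.2]
grip_width: 1.003
```

Request:
move_arm([
  [[1,0,0,0,0,0,0],[1,0,0,0,0,0,0],[1,0,0,0,0,0,0]],
])

```text
time_s: 3.35
eef_pos: [487.1, 82.3, 231.3]
ee_rot: [0.502, 0.498, 0.502, -0.498]
force: [0.0, -0.3, -0.2]
grip_width: 0.999
```

```bash
python3 - <<'E'
from h import *
s=ctrl.sense(); print(s['eef_pos'],yaw(s),s['joints'])
save('wrist','w1')
for l,z in [('wheel_mid',24),('link_mid',25),('plate',3),('scraper_grip',27),('bracket_mid',24),('clevis_mid',24)]:
  for r in ctrl.cut_out(l,'wrist')[:2]:
      rr=mask2rect('wrist',r['pixels'],z,s)
      print(l,round(r['confidence'],2),np.round(r['point']),np.round(toworld('wrist',r['point'],z,s)[0]),'rect',np.round(rr[0]),np.round(rr[1]),round(rr[2],1))
E
```

```text
[487.08424534  82.26699597 231.31550245] -89.58122539798167 [-7.02369769e-02  2.44573564e-01  1.58794581e+00 -2.13443825e-04
  1.30922540e+00 -7.74907444e-02]
wheel_mid 0.97 [ 90. 182.] [347. 156.  24.] rect [345. 156.] [62. 61.] 42.3
wheel_mid 0.89 [249. 193.] [340. -15.  24.] rect [341. -15.] [67. 47.] 20.5
link_mid 0.72 [214. 391.] [558.  29.  25.] rect [562.  27.] [99. 32.] 22.8
plate 0.79 [163. 345.] [509.  80.   3.] rect [498.  73.] [229. 222.] 5.1
plate 0.46 [368. 395.] [ 584. -199.    3.] rect [ 592. -195.] [38. 66.] 62.3
scraper_grip 0.87 [284. 333.] [497. -56.  27.] rect [482. -52.] [155.  60.] 2.0
scraper_grip 0.51 [230. 490.] [668.  12.  27.] rect [662. -12.] [161. 107.] 89.4
```

View pics/w1.png

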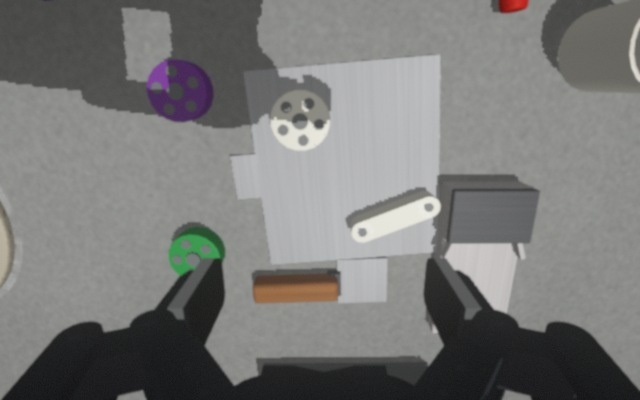

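The wrist view shows the white wheel at (120,300), the link from (232,362) to (207,430), the scraper handle at (289,296) with its blade edge near (281,387), and the dock mouth at about (245,487).

```bash
python3 - <<'E'
from h import *
s=ctrl.sense()
W=lambda rc,z: np.round(toworld('wrist',rc,z,s)[:,:2],1)
print('wheel',W([[120,300.5],[121,300]],27))
l=W([[232,362],[207,430]],25);print('link holes',l,l.mean(0),np.degrees(np.arctan2(*(l[1]-l[0])[::-1])))
h=W([[277,253],[301.5,254.5],[276,338],[300,339]],27);print('handle corners',h,h.mean(0))
b=W([[259,385],[302,387]],3);print('blade edge',b,b.mean(0))
b=W([[258,340],[302,340]],3);print('blade back',b)
d=W([[189,450],[189,538],[241,451],[242,527]],38);print('roof',d)
print(W([[178,439],[178,523]],38))
E
```

```text
wheel [[463.  128.2]
 [462.5 127.2]]
link holes [[528.7   8.6]
 [600.3  38.2]] [564.5  23.4] 22.460584001496688
handle corners [[407.1 -47.3]
 [407.  -79.9]
 [503.6 -44.9]
 [505.5 -76.6]] [455.8   -62.175]
blade edge [[560.4 -35.6]
 [566.8 -95.4]] [563.6 -65.5]
blade back [[506.7 -34.8]
 [508.2 -95.9]]
roof [[614.4  62.2]
 [705.4  63.2]
 [622.5   4.6]
 [705.2   3.9]]
[[602.   73.6]
 [687.6  74.6]]
```

```bash
python3 - <<'E'
import cv2
a=cv2.imread('pics/w1.png'); cv2.imwrite('pics/w1z.png',cv2.resize(a[170:340,230:550],None,fx=2.5,fy=2.5))
E
```

```text
(no output)
```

View pics/w1z.png

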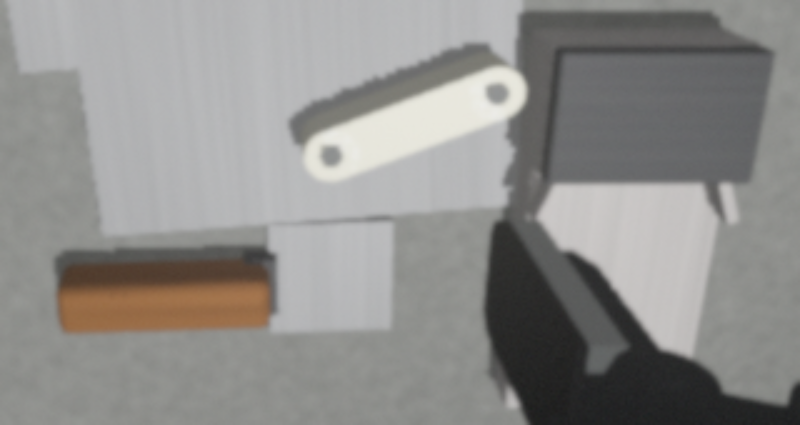

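```bash
python3 - <<'E'
from h import *
plan([(462.5,128,110,-90),(462.5,128,8,-90)])
E
```

```text
t 3.7 at [487.3  82.6 231.4] yaw -89.6 xdir [ 0.  0. -1.] g 1.001 F [0.1 0.6 0.1]
(462.5, 128, 110, -90)
    [0.27, -0.054, -0.101, 0.002, 0, 0]
    [0.27, -0.055, -0.101, 0.002, 0, 0]
    [0.27, -0.055, -0.101, 0.002, 0, 0]
(462.5, 128, 8, -90)
    [0.227, 0.0, 0.0, 0.0, 0, 0]
    [0.227, 0.0, 0.0, 0.0, 0, 0]
    [0.227, 0.0, 0.0, 0.0, 0, 0]
```

Request:
move_arm([
  [[1,0.27,-0.055,-0.1,0,0,0],[1,0.27,-0.055,-0.1,0,0,0],[1,0.27,-0.055,-0.1,0,0,0],[1,0.2,0,0,0,0,0],[1,0.2,0,0,0,0,0]],
], force=40)

```text
time_s: 4.2
eef_pos: [461.9, 128.0, 48.6]
ee_rot: [0.502, 0.498, 0.502, -0.498]
force: [-0.2, -0.7, 0.4]
grip_width: 1.006
```

Request:
move_arm([
  [[1,0.18,0,0,0,0,0],[1,0.1,0,0,0,0,0],[1,0,0,0,0,0,0],[0,0,0,0,0,0,0],[0,0,0,0,0,0,0]],
])

```text
time_s: 4.7
eef_pos: [462.9, 127.7, 8.9]
ee_rot: [0.503, 0.498, 0.502, -0.497]
force: [-2.6, 0.3, 24.0]
grip_width: 0.691
```

Request:
move_arm([
  [[0,0,0,0,0,0,0],[0,0,0,0,0,0,0],[0,0,0,0,0,0,0],[0,0,0,0,0,0,0]],
])

```text
time_s: 5.1
eef_pos: [462.9, 127.8, 9.2]
ee_rot: [0.503, 0.498, 0.502, -0.497]
force: [-1.0, -0.3, 4.3]
grip_width: 0.685
```

```bash
python3 - <<'E'
from h import *
plan([(462.5,128,150,-90),(525,-250,140,-90),(525,-250,20,-90)])
E
```

```text
t 5.1 at [462.9 127.8   9.2] yaw -89.5 xdir [ 0.002 -0.    -1.   ] g 0.685 F [-1.  -0.3  4.3]
(462.5, 128, 150, -90)
    [-0.313, -0.001, -0.001, 0.003, 0, 0]
    [-0.313, -0.001, -0.001, 0.003, 0, 0]
    [-0.313, -0.001, -0.001, 0.003, 0, 0]
(525, -250, 140, -90)
    [0.007, 0.046, 0.28, 0.0, 0, 0]
    [0.007, 0.046, 0.28, 0.0, 0, 0]
    [0.007, 0.046, 0.28, 0.0, 0, 0]
    [0.007, 0.046, 0.28, 0.0, 0, 0]
    [0.007, 0.046, 0.28, 0.0, 0, 0]
    [0.007, 0.046, 0.28, 0.0, 0, 0]
    [0.007, 0.046, 0.28, 0.0, 0, 0]
    [0.007, 0.046, 0.28, 0.0, 0, 0]
    [0.007, 0.046, 0.28, 0.0, 0, 0]
(525, -250, 20, -90)
    [0.267, 0.0, 0.0, 0.0, 0, 0]
    [0.267, 0.0, 0.0, 0.0, 0, 0]
    [0.267, 0.0, 0.0, 0.0, 0, 0]
```

Request:
move_arm([
  [[0,-0.15,0,0,0,0,0],[0,-0.3,0,0,0,0,0],[0,-0.3,0,0,0,0,0],[0,-0.15,0.045,0.15,0,0,0],[0,0,0.045,0.25,0,0,0]],
])

```text
time_s: 5.6
eef_pos: [478.0, 68.2, 147.3]
ee_rot: [0.505, 0.499, 0.501, -0.495]
force: [0.1, -0.1, -3.2]
grip_width: 0.688
```

Request:
move_arm([
  [[0,0,0.045,0.28,0,0,0],[0,0,0.045,0.28,0,0,0],[0,0,0.045,0.28,0,0,0],[0,0,0.045,0.28,0,0,0],[0,0,0.045,0.28,0,0,0]],
])

```text
time_s: 6.1
eef_pos: [511.9, -143.7, 144.0]
ee_rot: [0.503, 0.498, 0.502, -0.498]
force: [-0.8, -0.0, -0.6]
grip_width: 0.681
```

Request:
move_arm([
  [[0,0,0.045,0.28,0,0,0],[0,0,0.045,0.28,0,0,0],[0,0,0.045,0.16,0,0,0],[0,0,0,0,0,0,0]],
])

```text
time_s: 6.5
eef_pos: [533.1, -252.6, 143.4]
ee_rot: [0.502, 0.499, 0.501, -0.499]
force: [-0.4, -0.4, -0.4]
grip_width: 0.688
```

```bash
python3 - <<'E'
from h import *
plan([(525,-250,18,-90)])
s=ctrl.sense();save('wrist','w2')
for r in ctrl.cut_out('tray','wrist')[:1]:
      rr=mask2rect('wrist',r['pixels'],45,s);print(r['confidence'],rr)
E
```

```text
t 6.5 at [ 533.1 -252.6  143.4] yaw -89.7 xdir [ 0.001 -0.001 -1.   ] g 0.688 F [-0.4 -0.4 -0.4]
(525, -250, 18, -90)
    [0.279, -0.018, -0.006, 0.002, 0, 0]
    [0.279, -0.018, -0.006, 0.002, 0, 0]
    [0.279, -0.018, -0.006, 0.002, 0, 0]
0.69 ((518.1614379882812, -270.269287109375), (218.73391723632812, 160.03759765625), 0.8894002437591553)
```

View pics/w2.png

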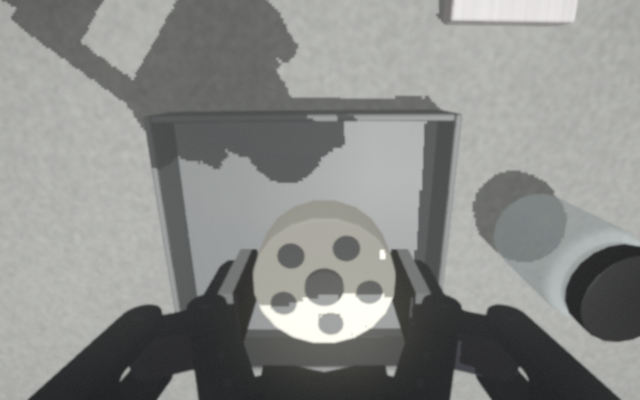

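The wheel is held over the tray (tray edges at columns 150–460, back wall at row 115), so I'll lower and release it.

Request:
move_arm([
  [[0,0.28,-0.03,0,0,0,0],[0,0.28,-0.03,0,0,0,0],[0,0.2,-0.03,0,0,0,0],[0,0.09,0,0,0,0,0],[0,0,0,0,0,0,0]],
])

```text
time_s: 7.1
eef_pos: [519.2, -248.6, 14.7]
ee_rot: [0.502, 0.498, 0.503, -0.498]
force: [1.2, -0.2, 0.3]
grip_width: 0.68
```

Request:
move_arm([
  [[1,0,0,0,0,0,0],[1,0,0,0,0,0,0],[1,0,0,0,0,0,0],[1,-0.15,0,0,0,0,0],[1,-0.3,0,0,0,0,0]],
])

```text
time_s: 7.6
eef_pos: [518.2, -248.9, 81.7]
ee_rot: [0.5, 0.498, 0.504, -0.498]
force: [0.2, -0.2, -0.6]
grip_width: 1.002
```

Request:
move_arm([
  [[1,-0.3,0,0,0,0,0],[1,-0.2,0,0,0,0,0]],
])

```text
time_s: 7.8
eef_pos: [520.1, -250.2, 162.0]
ee_rot: [0.504, 0.498, 0.5, -0.498]
force: [-0.3, 0.6, 0.4]
grip_width: 0.999
```

```bash
python3 - <<'E'
from h import *
# link: jaw direction across link; link axis 22.5deg => tool y at 112.5 or -67.5 => yaw = that -90
plan([(564.5,23.4,150,-157.5+360-360)])
plan([(564.5,23.4,150,22.5)])
print(ctrl.sense()['joints'])
s=ctrl.sense();save('wrist','w3')
E
```

```text
t 7.8 at [ 520.1 -250.2  162. ] yaw -89.5 xdir [ 0.004 -0.003 -1.   ] g 0.999 F [-0.3  0.6  0.4]
(564.5, 23.4, 150, -157.5)
    [0.009, 0.035, -0.202, 0.126, 0, 0]
    [0.009, 0.008, -0.205, 0.126, 0, 0]
    [0.009, -0.019, -0.204, 0.126, 0, 0]
    [0.009, -0.046, -0.2, 0.126, 0, 0]
    [0.009, -0.072, -0.192, 0.126, 0, 0]
    [0.009, -0.097, -0.181, 0.126, 0, 0]
    [0.009, -0.12, -0.167, 0.126, 0, 0]
    [0.009, -0.14, -0.15, 0.126, 0, 0]
    [0.009, -0.159, -0.13, 0.126, 0, 0]
t 7.8 at [ 520.1 -250.2  162. ] yaw -89.5 xdir [ 0.004 -0.003 -1.   ] g 0.999 F [-0.3  0.6  0.4]
(564.5, 23.4, 150, 22.5)
    [0.006, 0.022, -0.13, -0.133, 0, 0]
    [0.006, 0.04, -0.126, -0.133, 0, 0]
    [0.006, 0.057, -0.119, -0.133, 0, 0]
    [0.006, 0.073, -0.11, -0.133, 0, 0]
    [0.006, 0.088, -0.099, -0.133, 0, 0]
    [0.006, 0.101, -0.085, -0.133, 0, 0]
    [0.006, 0.112, -0.071, -0.133, 0, 0]
    [0.006, 0.12, -0.054, -0.133, 0, 0]
    [0.006, 0.127, -0.037, -0.133, 0, 0]
    [0.006, 0.131, -0.019, -0.133, 0, 0]
    [0.006, 0.132, -0.001, -0.133, 0, 0]
    [0.006, 0.131, 0.018, -0.133, 0, 0]
    [0.006, 0.127, 0.036, -0.133, 0, 0]
    [0.006, 0.121, 0.053, -0.133, 0, 0]
[-6.51218188e-01  4.83334081e-01  1.43672124e+00  3.71488655e-05
  1.21676149e+00 -6.59946169e-01]
```

View pics/w3.png

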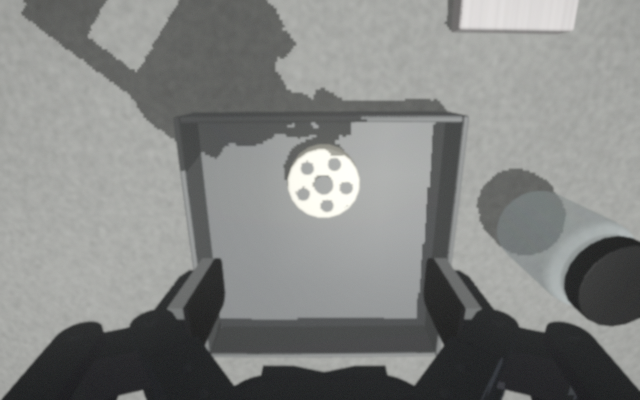

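The wheel lies in the tray at (182,323). Next the link.

Request:
move_arm([
  [[0.6,0,0.035,-0.2,0.126,0,0],[0.6,0,0.01,-0.205,0.126,0,0],[0.6,0,-0.02,-0.205,0.126,0,0],[0.6,0,-0.045,-0.2,0.126,0,0],[0.6,0,-0.07,-0.19,0.126,0,0]],
])

```text
time_s: 8.35
eef_pos: [544.9, -97.4, 158.3]
ee_rot: [0.312, 0.635, 0.312, -0.634]
force: [0.3, -0.7, 0.7]
grip_width: 0.601
```

Request:
move_arm([
  [[0.6,0,-0.095,-0.18,0.126,0,0],[0.6,0,-0.12,-0.165,0.126,0,0],[0.6,0,-0.14,-0.15,0.126,0,0],[0.6,0,-0.16,-0.13,0.126,0,0],[0.6,0,0,0,0,0,0]],
])

```text
time_s: 8.85
eef_pos: [564.5, 25.7, 158.2]
ee_rot: [0.138, 0.694, 0.138, -0.693]
force: [0.3, -0.7, 0.3]
grip_width: 0.6
```

```bash
python3 - <<'E'
from h import *
s=ctrl.sense();save('wrist','w4')
for r in ctrl.cut_out('link_mid','wrist')[:1]:
      rr=mask2rect('wrist',r['pixels'],25,s);print(r['confidence'],r['point'],rr)
plan([(564.5,23.4,80,-157.5),(564.5,23.4,8,-157.5)])
E
```

```text
0.98 [180.0, 327.4] ((564.3240966796875, 22.934539794921875), (101.85087585449219, 24.720962524414062), 22.671756744384766)
t 8.95 at [564.4  22.8 158.1] yaw -157.4 xdir [ 0.001 -0.    -1.   ] g 0.599 F [-1.  -1.1  0.7]
(564.5, 23.4, 80, -157.5)
    [0.26, -0.002, -0.001, 0.001, 0, 0]
    [0.26, -0.002, -0.001, 0.001, 0, 0]
(564.5, 23.4, 8, -157.5)
    [0.24, 0.0, 0.0, 0.0, 0, 0]
    [0.24, 0.0, 0.0, 0.0, 0, 0]
```

View pics/w4.png

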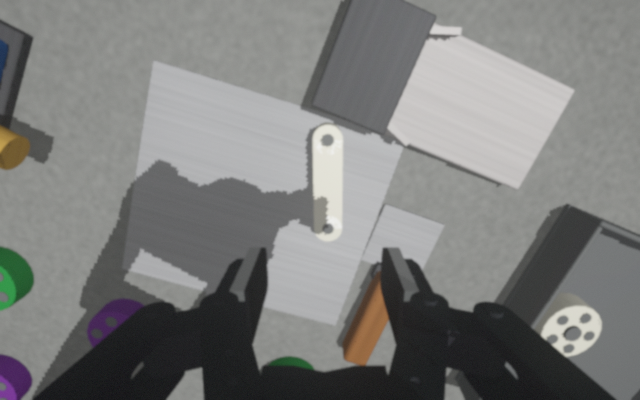

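The link is in line with the jaws at (180,327), right where it was predicted. I'll go down and grip it.

Request:
move_arm([
  [[0.6,0.26,0,0,0,0,0],[0.6,0.26,0,0,0,0,0],[0.6,0.25,0,0,0,0,0],[0.6,0.2,0,0,0,0,0],[0.6,0,0,0,0,0,0]],
])

```text
time_s: 9.45
eef_pos: [562.1, 21.7, 9.1]
ee_rot: [-0.137, -0.691, -0.139, 0.696]
force: [0.3, -0.8, 1.1]
grip_width: 0.599
```

Request:
move_arm([
  [[0,0,0,0,0,0,0],[0,0,0,0,0,0,0],[0,0,0,0,0,0,0],[0,0,0,0,0,0,0]],
])

```text
time_s: 9.85
eef_pos: [565.6, 22.1, 14.5]
ee_rot: [0.138, 0.695, 0.137, -0.692]
force: [-0.8, -1.9, 6.9]
grip_width: 0.269
```

Request:
move_arm([
  [[0,-0.15,0,0,0,0,0],[0,-0.3,0,0,0,0,0],[0,-0.3,0,0,0,0,0],[0,-0.15,0,0,0,0,0],[0,0,0,0,0,0,0]],
])

```text
time_s: 10.35
eef_pos: [566.0, 22.5, 151.8]
ee_rot: [0.139, 0.696, 0.137, -0.691]
force: [0.1, -1.1, -0.9]
grip_width: 0.265
```

```bash
python3 - <<'E'
from h import *
plan([(518,-345,140,-90),(518,-345,14,-90)])
E
```

```text
t 10.35 at [566.   22.5 151.8] yaw -157.5 xdir [ 0.008 -0.001 -1.   ] g 0.265 F [ 0.1 -1.1 -0.9]
(518, -345, 140, -90)
    [0.009, 0.238, 0.137, -0.125, 0, 0]
    [0.009, 0.218, 0.167, -0.125, 0, 0]
    [0.009, 0.194, 0.194, -0.125, 0, 0]
    [0.009, 0.167, 0.218, -0.125, 0, 0]
    [0.009, 0.138, 0.238, -0.125, 0, 0]
    [0.009, 0.105, 0.253, -0.125, 0, 0]
    [0.009, 0.071, 0.265, -0.125, 0, 0]
    [0.009, 0.036, 0.272, -0.125, 0, 0]
    [0.009, 0.0, 0.274, -0.125, 0, 0]
(518, -345, 14, -90)
    [0.28, 0.0, 0.0, 0.0, 0, 0]
    [0.28, 0.0, 0.0, 0.0, 0, 0]
    [0.28, 0.0, 0.0, 0.0, 0, 0]
```

Request:
move_arm([
  [[0,0,0.24,0.135,-0.125,0,0],[0,0,0.22,0.165,-0.125,0,0],[0,0,0.195,0.195,-0.125,0,0],[0,0,0.165,0.22,-0.125,0,0],[0,0,0.14,0.24,-0.125,0,0]],
])

```text
time_s: 10.85
eef_pos: [537.0, -183.8, 146.6]
ee_rot: [-0.355, -0.611, -0.355, 0.612]
force: [0.9, 0.4, -0.2]
grip_width: 0.266
```

Request:
move_arm([
  [[0,0,0.105,0.255,-0.125,0,0],[0,0,0.07,0.265,-0.125,0,0],[0,0,0.035,0.27,-0.125,0,0],[0,0,0,0.275,-0.125,0,0],[0,0,0,0,0,0,0]],
])

```text
time_s: 11.35
eef_pos: [514.2, -349.8, 146.0]
ee_rot: [-0.5, -0.5, -0.5, 0.501]
force: [0.6, 0.1, -0.7]
grip_width: 0.267
```

```bash
python3 - <<'E'
from h import *
plan([(518,-345,20,-90)])
save('wrist','w5')
E
```

```text
t 11.35 at [ 514.2 -349.8  146. ] yaw -90.1 xdir [-0.001 -0.    -1.   ] g 0.267 F [ 0.6  0.1 -0.7]
(518, -345, 20, -90)
    [0.28, 0.008, -0.011, 0.0, 0, 0]
    [0.28, 0.008, -0.011, 0.0, 0, 0]
    [0.28, 0.008, -0.011, 0.0, 0, 0]
```

View pics/w5.png

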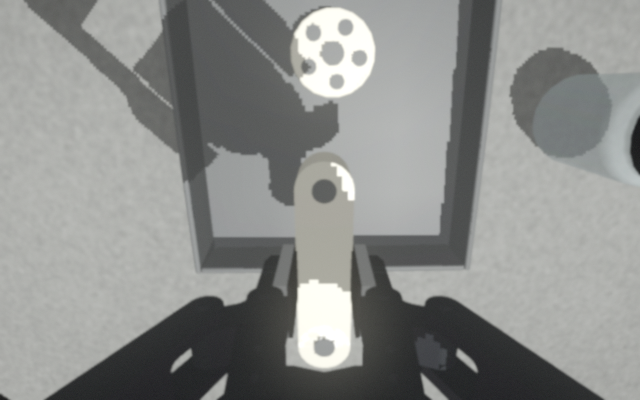

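The link hangs along y over the tray, with the wheel at (52,333). I'll shift it +8 mm in y for wall clearance, then lower and release.

Request:
move_arm([
  [[0,0,0.01,-0.05,0,0,0],[0,0.28,0.01,0,0,0,0],[0,0.28,0,0,0,0,0],[0,0.2,0,0,0,0,0],[0,0.08,0,0,0,0,0]],
])

```text
time_s: 11.9
eef_pos: [518.2, -335.1, 18.3]
ee_rot: [0.498, 0.5, 0.502, -0.5]
force: [0.3, -0.2, 0.3]
grip_width: 0.266
```

Request:
move_arm([
  [[0,0,0,0,0,0,0],[0.7,0,0,0,0,0,0],[0.7,0,0,0,0,0,0],[0.7,-0.1,0,0,0,0,0],[0.7,-0.3,0,0,0,0,0]],
])

```text
time_s: 12.4
eef_pos: [517.6, -336.9, 80.2]
ee_rot: [0.498, 0.5, 0.502, -0.5]
force: [0.3, 0.3, -0.2]
grip_width: 0.696
```

Request:
move_arm([
  [[0.7,-0.3,0,0,0,0,0],[0.7,-0.3,0,0,0,0,0],[0.7,-0.2,0,0,0,0,0],[0.7,0,0,0,0,0,0]],
])

```text
time_s: 12.8
eef_pos: [520.2, -339.2, 208.4]
ee_rot: [0.504, 0.5, 0.496, -0.5]
force: [0.3, 0.2, 0.3]
grip_width: 0.697
```

```bash
python3 - <<'E'
from h import *
plan([(455,-62,200,180)])
save('wrist','w6')
E
```

```text
t 12.8 at [ 520.2 -339.2  208.4] yaw -90.0 xdir [ 0.008 -0.008 -1.   ] g 0.697 F [0.3 0.2 0.3]
(455, -62, 200, 180)
    [0.005, -0.04, -0.168, 0.136, 0, 0]
    [0.005, -0.063, -0.161, 0.136, 0, 0]
    [0.005, -0.085, -0.15, 0.136, 0, 0]
    [0.005, -0.106, -0.136, 0.136, 0, 0]
    [0.005, -0.124, -0.12, 0.136, 0, 0]
    [0.005, -0.14, -0.101, 0.136, 0, 0]
    [0.005, -0.153, -0.08, 0.136, 0, 0]
    [0.005, -0.163, -0.058, 0.136, 0, 0]
    [0.005, -0.169, -0.034, 0.136, 0, 0]
    [0.005, -0.172, -0.009, 0.136, 0, 0]
    [0.005, -0.172, 0.015, 0.136, 0, 0]
```

View pics/w6.png

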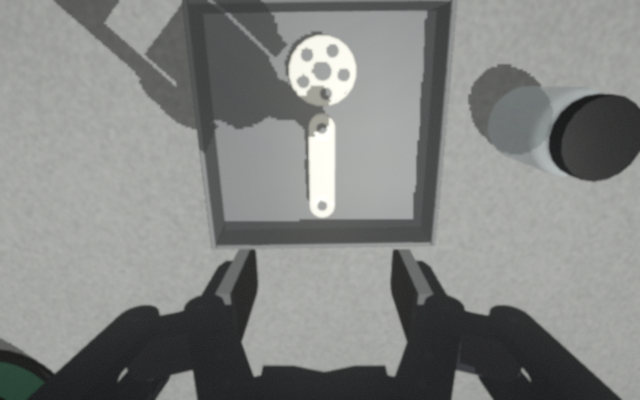

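Both prints lie in the tray: the wheel at (70,322) and the link at (165,321). Next the scraper.

Request:
move_arm([
  [[0.7,0,-0.04,-0.17,0.136,0,0],[0.7,0,-0.065,-0.16,0.136,0,0],[0.7,0,-0.085,-0.15,0.136,0,0],[0.7,0,-0.105,-0.135,0.136,0,0],[0.7,0,-0.125,-0.12,0.136,0,0]],
])

```text
time_s: 13.35
eef_pos: [488.0, -210.7, 200.9]
ee_rot: [-0.292, -0.644, -0.293, 0.644]
force: [0.1, -0.1, -0.8]
grip_width: 0.701
```

Request:
move_arm([
  [[0.7,0,-0.14,-0.1,0.136,0,0],[0.7,0,-0.155,-0.08,0.136,0,0],[0.7,0,-0.165,-0.06,0.136,0,0],[0.7,0,-0.17,-0.035,0.136,0,0],[0.7,0,-0.172,-0.01,0.136,0,0]],
])

```text
time_s: 13.85
eef_pos: [458.1, -84.1, 200.9]
ee_rot: [-0.049, -0.705, -0.05, 0.706]
force: [0.4, 0.4, -0.9]
grip_width: 0.699
```

Request:
move_arm([
  [[0.7,0,-0.172,0.015,0.136,0,0],[0.7,0,0,0,0,0,0],[0.7,0,0,0,0,0,0]],
])

```text
time_s: 14.15
eef_pos: [452.7, -60.0, 201.2]
ee_rot: [-0.002, -0.707, -0.002, 0.707]
force: [-1.1, 0.4, -0.6]
grip_width: 0.699
```

```bash
python3 - <<'E'
from h import *
s=ctrl.sense();im=save('wrist','w7')
for l,z in [('scraper_grip',10),('dock',20)]:
 for r in ctrl.cut_out(l,'wrist')[:2]:
      rr=mask2rect('wrist',r['pixels'],z,s);print(l,r['confidence'],r['point'],rr)
plan([(455,-62,80,180)])
a=cv2.imread('pics/w7.png'); cv2.imwrite('pics/w7z.png',cv2.resize(a[:320,150:550],None,fx=1.8,fy=1.8))
E
```

```text
scraper_grip 0.56 [104.4, 335.4] ((480.6905212402344, -67.73870849609375), (163.60281372070312, 58.794071197509766), 2.267214775085449)
t 14.3 at [453.  -60.8 201.1] yaw -179.8 xdir [-0.  0. -1.] g 0.7 F [-0.4  0.1 -0. ]
(455, -62, 80, 180)
    [0.269, 0.003, -0.004, 0.001, 0, 0]
    [0.269, 0.003, -0.004, 0.001, 0, 0]
    [0.269, 0.003, -0.004, 0.001, 0, 0]
```

View pics/w7z.png

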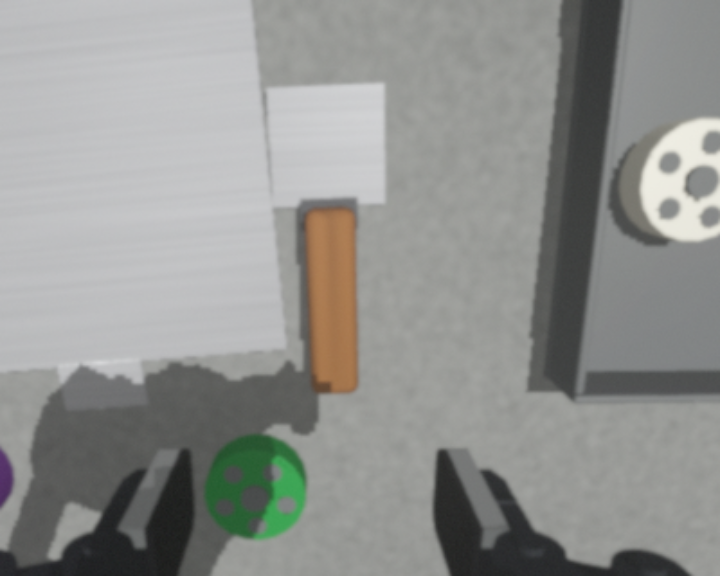

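```bash
python3 - <<'E'
from h import *
s=ctrl.sense()
def Z(p,z): p=np.array(p,float)/1.8; return np.round(toworld('wrist',np.c_[p[:,1],150+p[:,0]],z,s)[:,:2],1)
b=Z([(267,87),(385,84),(274,206),(385,203)],3);print('blade',b, b.mean(0))
h=Z([(308,210),(355,210),(315,391),(357,391)],25);print('handle',h,h.mean(0))
f=(b[0]+b[1])/2; k=(b[2]+b[3])/2; print(f,k,np.degrees(np.arctan2(*(f-k)[::-1])))
E
```

```text
blade [[562.2 -36.7]
 [564.  -96.5]
 [503.  -39.6]
 [504.9 -98.8]] [533.525 -67.9  ]
handle [[502.8 -57.9]
 [503.  -81.4]
 [406.  -62. ]
 [406.1 -85. ]] [454.475 -71.575]
[563.1 -66.6] [503.95 -69.2 ] 2.516875656939523
```

```bash
python3 - <<'E'
from h import *
plan([(454,-71.3,80,-177.8),(454,-71.3,15,-177.8)])
E
```

```text
t 14.3 at [453.  -60.8 201.1] yaw -179.8 xdir [-0.  0. -1.] g 0.7 F [-0.4  0.1 -0. ]
(454, -71.3, 80, -177.8)
    [0.269, 0.023, -0.002, -0.011, 0, 0]
    [0.269, 0.023, -0.002, -0.011, 0, 0]
    [0.269, 0.023, -0.002, -0.011, 0, 0]
(454, -71.3, 15, -177.8)
    [0.217, 0.0, 0.0, 0.0, 0, 0]
    [0.217, 0.0, 0.0, 0.0, 0, 0]
```

Request:
move_arm([
  [[0.7,0.27,0.023,-0.002,-0.011,0,0],[0.7,0.27,0.023,-0.002,-0.011,0,0],[0.7,0.27,0.023,-0.002,-0.011,0,0],[0.7,0.2,0,0,0,0,0],[0.7,0,0,0,0,0,0]],
], force=60)

```text
time_s: 14.8
eef_pos: [452.0, -70.3, 46.8]
ee_rot: [-0.012, -0.705, -0.014, 0.709]
force: [-0.6, -1.3, 1.2]
grip_width: 0.698
```

```bash
python3 - <<'E'
from h import *
plan([(454,-71.3,15,-177.8)]); save('wrist','w8')
E
```

```text
t 14.8 at [452.  -70.3  46.8] yaw -177.9 xdir [-0.007  0.003 -1.   ] g 0.698 F [-0.6 -1.3  1.2]
(454, -71.3, 15, -177.8)
    [0.212, 0.007, -0.013, -0.001, 0, 0]
```

View pics/w8.png

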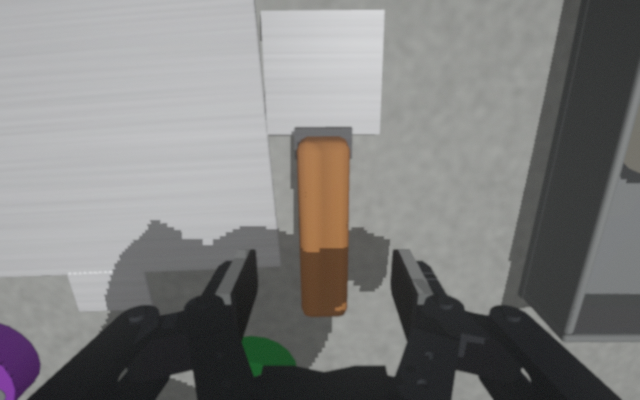

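The handle is centred between the fingers (columns 300–349, jaws at 250 and 397) and aligned with them.

Request:
move_arm([
  [[0.7,0.21,0.003,-0.01,0,0,0],[0.7,0,0,0,0,0,0],[0,0,0,0,0,0,0],[0,0,0,0,0,0,0],[0,0,0,0,0,0,0]],
])

```text
time_s: 15.35
eef_pos: [456.5, -71.2, 20.2]
ee_rot: [0.014, 0.708, 0.013, -0.706]
force: [-1.7, 0.4, 8.3]
grip_width: 0.281
```

Request:
move_arm([
  [[0,0,0,0,0,0,0],[0,0,0,0,0,0,0],[0,-0.1,0,0,0,0,0],[0,-0.2,0,0,0,0,0],[0,-0.3,0,0,0,0,0]],
])

```text
time_s: 15.85
eef_pos: [454.5, -70.4, 109.0]
ee_rot: [-0.013, -0.706, -0.014, 0.708]
force: [0.9, -0.4, -1.7]
grip_width: 0.28
```

```bash
python3 - <<'E'
from h import *
plan([(454,-71.3,150,-177.8),(540,-190,150,-89)])
E
```

```text
t 15.85 at [454.5 -70.4 109. ] yaw -177.8 xdir [-0.003  0.001 -1.   ] g 0.28 F [ 0.9 -0.4 -1.7]
(454, -71.3, 150, -177.8)
    [-0.273, 0.006, 0.003, 0.0, 0, 0]
(540, -190, 150, -89)
    [0.0, 0.074, -0.049, -0.135, 0, 0]
    [0.0, 0.08, -0.038, -0.135, 0, 0]
    [0.0, 0.085, -0.027, -0.135, 0, 0]
    [0.0, 0.088, -0.015, -0.135, 0, 0]
    [0.0, 0.089, -0.002, -0.135, 0, 0]
    [0.0, 0.088, 0.01, -0.135, 0, 0]
    [0.0, 0.086, 0.023, -0.135, 0, 0]
    [0.0, 0.082, 0.034, -0.135, 0, 0]
    [0.0, 0.076, 0.046, -0.135, 0, 0]
    [0.0, 0.069, 0.056, -0.135, 0, 0]
    [0.0, 0.061, 0.065, -0.135, 0, 0]
```

Scraper gripped (0.28 × 85 ≈ 24 mm). I'll refine the dock pose from the earlier wrist picture w4.

```bash
python3 - <<'E'
import cv2
a=cv2.imread('pics/w4.png'); cv2.imwrite('pics/w4z.png',cv2.resize(a[0:200,290:590],None,fx=2.6,fy=2.6,interpolation=cv2.INTER_CUBIC))
E
```

```text
(no output)
```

View pics/w4z.png

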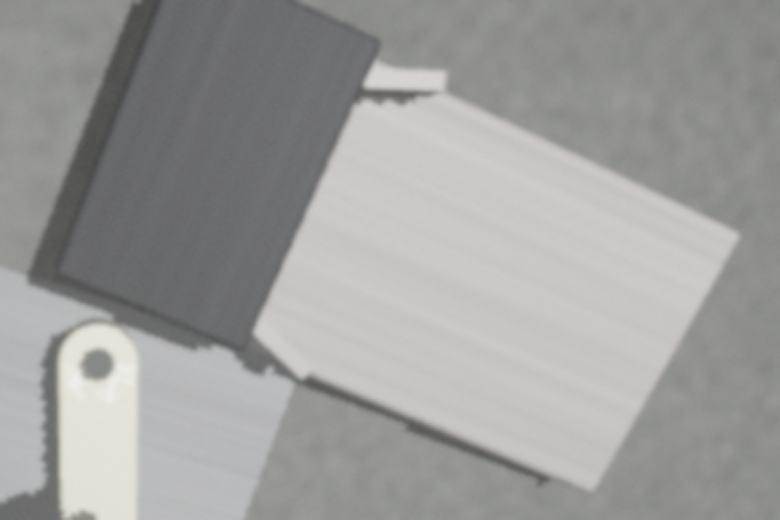

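```bash
python3 - <<'E'
from h import *
def st(p,y):
    y=np.radians(y); x=np.array([0,0,-1.]);z=np.array([np.cos(y),np.sin(y),0]);M=np.c_[x,np.cross(z,x),z]
    q=R.from_matrix(M).as_quat(); return dict(eef_pos=np.array(p),ee_rot=np.array([q[3],*q[:3]]))
s=st([564.4,22.8,158.1],-157.4)
def Z(p,z): p=np.array(p,float)/2.6; return np.round(toworld('wrist',np.c_[p[:,1],290+p[:,0]],z,s)[:,:2],1)
r=Z([(380,43),(248,349),(62,272)],38);print('roof front +x, front -x, back -x',r, (r[0]+r[1])/2,np.linalg.norm(r[0]-r[1]))
p=Z([(740,237),(592,492)],20);print('platform end',p,p.mean(0),np.linalg.norm(p[0]-p[1]))
d=(r[0]+r[1])/2-p.mean(0);print(d,np.degrees(np.arctan2(-d[0],d[1])))
e=r[0]-r[1];print(np.degrees(np.arctan2(e[1],e[0])));e=p[0]-p[1];print(np.degrees(np.arctan2(e[1],e[0])))
ss=ctrl.sense()
E
```

```text
roof front +x, front -x, back -x [[707.4  -1.2]
 [620.6  -3.7]
 [619.8  54.2]] [664.    -2.45] 86.83599484084922
platform end [[ 709.  -131.2]
 [ 621.7 -132.2]] [ 665.35 -131.7 ] 87.30572718899941
[ -1.35 129.25] 0.5984254522948563
1.6497679789462867
0.6562803408651676
```

```bash
python3 - <<'E'
from h import *
plan([(454,-71,150,-177.8),(520,-160,150,-120),(664.5,-145,150,-90)])
E
```

```text
t 15.85 at [454.5 -70.4 109. ] yaw -177.8 xdir [-0.003  0.001 -1.   ] g 0.28 F [ 0.9 -0.4 -1.7]
(454, -71, 150, -177.8)
    [-0.273, 0.004, 0.003, 0.0, 0, 0]
(520, -160, 150, -120)
    [0.0, 0.087, -0.06, -0.138, 0, 0]
    [0.0, 0.095, -0.046, -0.138, 0, 0]
    [0.0, 0.1, -0.032, -0.138, 0, 0]
    [0.0, 0.104, -0.018, -0.138, 0, 0]
    [0.0, 0.105, -0.002, -0.138, 0, 0]
    [0.0, 0.105, 0.013, -0.138, 0, 0]
    [0.0, 0.102, 0.028, -0.138, 0, 0]
(664.5, -145, 150, -90)
    [0.0, 0.196, -0.142, -0.125, 0, 0]
    [0.0, 0.213, -0.115, -0.125, 0, 0]
    [0.0, 0.226, -0.086, -0.125, 0, 0]
    [0.0, 0.236, -0.056, -0.125, 0, 0]
```

Request:
move_arm([
  [[0,-0.27,0,0,0,0,0],[0,0,0.085,-0.06,-0.138,0,0],[0,0,0.095,-0.045,-0.138,0,0],[0,0,0.1,-0.03,-0.138,0,0],[0,0,0.105,-0.02,-0.138,0,0]],
])

```text
time_s: 16.35
eef_pos: [493.4, -121.9, 149.9]
ee_rot: [0.217, 0.673, 0.216, -0.673]
force: [0.2, 1.1, -0.9]
grip_width: 0.277
```

Request:
move_arm([
  [[0,0,0.105,0,-0.138,0,0],[0,0,0.105,0.013,-0.138,0,0],[0,0,0.1,0.028,-0.138,0,0],[0,0,0.195,-0.14,-0.125,0,0],[0,0,0.215,-0.115,-0.125,0,0]],
])

```text
time_s: 16.85
eef_pos: [593.9, -152.7, 150.2]
ee_rot: [0.433, 0.56, 0.432, -0.559]
force: [0.2, -0.1, -0.4]
grip_width: 0.28
```

Request:
move_arm([
  [[0,0,0.225,-0.085,-0.125,0,0],[0,0,0.235,-0.055,-0.125,0,0],[0,0,0,0,0,0,0],[0,0,0,0,0,0,0]],
])

```text
time_s: 17.25
eef_pos: [664.8, -144.7, 148.9]
ee_rot: [0.5, 0.499, 0.501, -0.5]
force: [0.1, -0.0, -2.3]
grip_width: 0.277
```

```bash
python3 - <<'E'
from h import *
plan([(664.5,-145,60,-90)])
s=ctrl.sense();im=save('wrist','w9');save('top','t9');save('scene','s9')
a=cv2.imread('pics/s9.png'); cv2.imwrite('pics/s9z.png',cv2.resize(a[170:340,180:420],None,fx=3,fy=3,interpolation=cv2.INTER_CUBIC))
E
```

```text
t 17.25 at [ 664.8 -144.7  148.9] yaw -89.9 xdir [-0.001  0.    -1.   ] g 0.277 F [ 0.1 -0.  -2.3]
(664.5, -145, 60, -90)
    [0.296, -0.001, 0.001, 0.001, 0, 0]
    [0.296, -0.001, 0.001, 0.001, 0, 0]
```

View pics/w9.png

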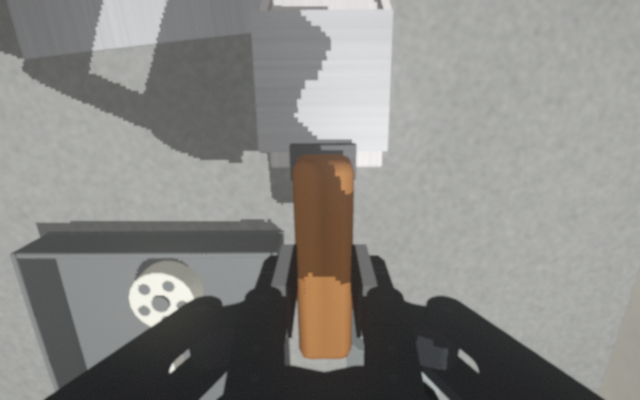

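View pics/s9z.png

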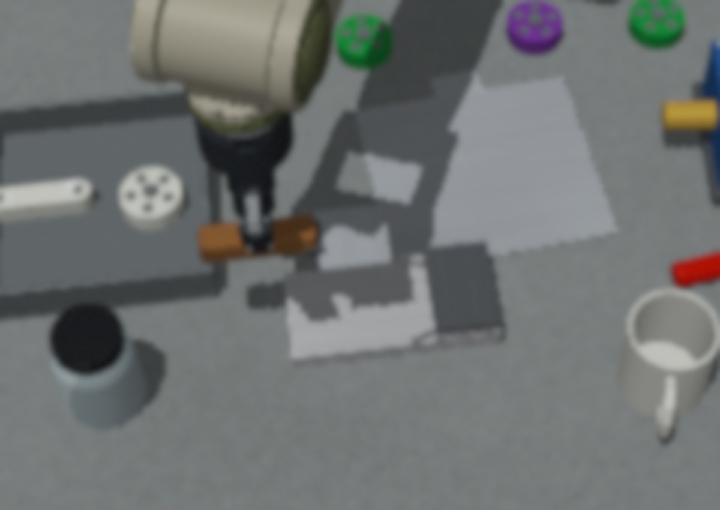

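```bash
python3 - <<'E'
from h import *
s=ctrl.sense()
a=cv2.imread('pics/w9.png'); cv2.imwrite('pics/w9z.png',cv2.resize(a[0:200,230:430],None,fx=3.9,fy=3,interpolation=cv2.INTER_CUBIC))
W=lambda rc,z: np.round(toworld('wrist',rc,z,s)[:,:2],1)
print('blade edge, back',W([[9,251],[9,392],[151,257],[150,388]],131))
print('plat',W([[166,383],[166,270]],20))
print(proj('wrist',[[664.5+30,-34.7,131],[664.5-30,-34.7,131]],s))
E
```

```text
blade edge, back [[632.6 -36.6]
 [691.9 -36.4]
 [632.1 -96.9]
 [693.4 -96.2]]
plat [[ 710.8 -128.7]
 [ 620.2 -129. ]]
[[  4.52032005 398.48929304]
 [  4.08529838 255.2343492 ]]
```

View pics/w9z.png

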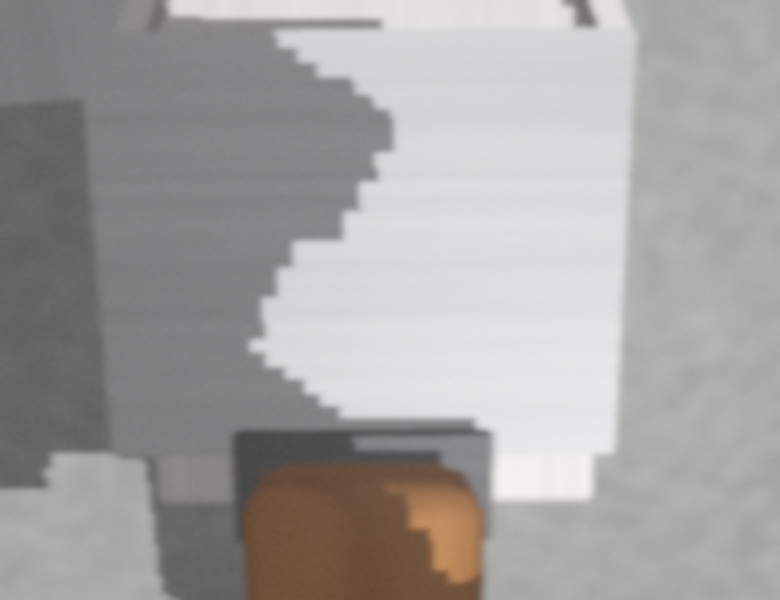

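Request:
move_arm([
  [[0,0.25,0.01,0,0,0,0],[0,0.25,0,0,0,0,0],[0,0.15,0,0,0,0,0],[0,0,0,0,0,0,0],[0,0,0,0,0,0,0]],
])

```text
time_s: 17.9
eef_pos: [666.7, -145.4, 52.9]
ee_rot: [0.501, 0.5, 0.5, -0.499]
force: [1.0, -0.9, -0.1]
grip_width: 0.278
```

```bash
python3 - <<'E'
from h import *
s=ctrl.sense(); print(s['eef_pos'],yaw(s),s['force'],s['grip_width'])
save('wrist','w10')
a=cv2.imread('pics/w10.png'); cv2.imwrite('pics/w10z.png',cv2.resize(a[0:200,220:440],None,fx=3.6,fy=3,interpolation=cv2.INTER_CUBIC))
E
```

```text
[ 666.65909006 -145.36072477   52.89705604] -89.90133879764377 [ 1.0081191  -0.91342276 -0.09207291] 0.2780138969869036
```

View pics/w10z.png

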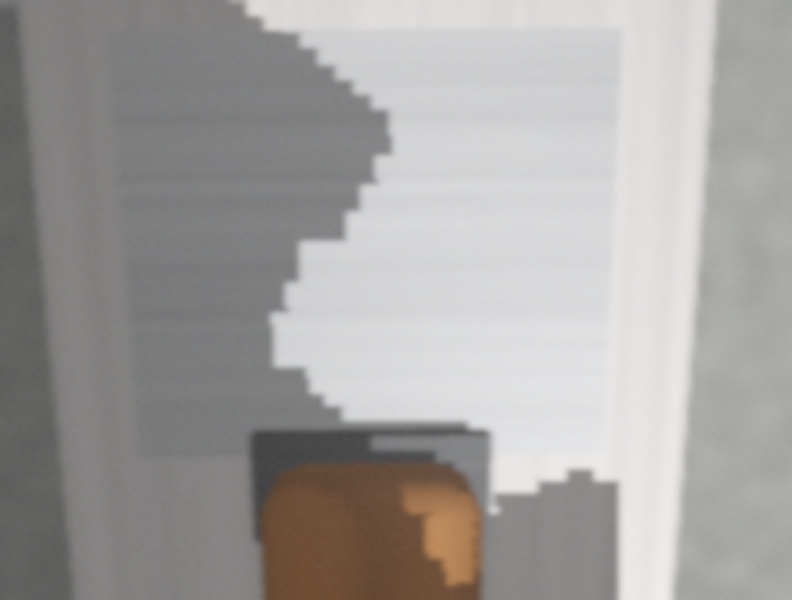

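The blade is centred on the platform to within about 0.5 mm and parallel to it. I'll descend, checking the force.

Request:
move_arm([
  [[0,0.06,0,0,0,0,0],[0,0.02,0,0,0,0,0],[0,0,0,0,0,0,0]],
])

```text
time_s: 18.25
eef_pos: [666.7, -145.1, 40.2]
ee_rot: [0.501, 0.5, 0.5, -0.499]
force: [-1.6, 0.4, 2.8]
grip_width: 0.279
```

Request:
move_arm([
  [[0,0.01,0,0,0,0,0],[0,0,0,0,0,0,0]],
])

```text
time_s: 18.45
eef_pos: [666.8, -145.5, 39.9]
ee_rot: [0.501, 0.499, 0.5, -0.499]
force: [-6.2, -0.6, 11.5]
grip_width: 0.275
```

Request:
move_arm([
  [[0,0.01,0,0,0,0,0],[0,0,0,0,0,0,0]],
])

```text
time_s: 18.65
eef_pos: [666.9, -145.8, 39.6]
ee_rot: [0.502, 0.499, 0.5, -0.499]
force: [-9.0, -0.9, 18.7]
grip_width: 0.278
```

Contact at z = 40, as expected. I'll ease off and slide in.

Request:
move_arm([
  [[0,-0.025,0,0,0,0,0],[0,0,0,-0.08,0,0,0],[0,0,0,-0.08,0,0,0],[0,0,0,-0.08,0,0,0],[0,0,0,0,0,0,0]],
])

```text
time_s: 19.15
eef_pos: [666.7, -106.4, 40.3]
ee_rot: [0.501, 0.499, 0.501, -0.499]
force: [-0.2, 3.2, 4.1]
grip_width: 0.275
```

```bash
python3 - <<'E'
from h import *
s=ctrl.sense(); print(s['eef_pos'],yaw(s),s['force'],s['grip_width'])
save('wrist','w11')
a=cv2.imread('pics/w11.png'); cv2.imwrite('pics/w11z.png',cv2.resize(a[0:200,220:440],None,fx=3.6,fy=3,interpolation=cv2.INTER_CUBIC))
E
```

```text
[ 666.66156465 -106.39879902   40.27677001] -89.74484721535472 [-0.19065186  3.19817556  4.05845457] 0.27495395772790254
```

View pics/w11z.png

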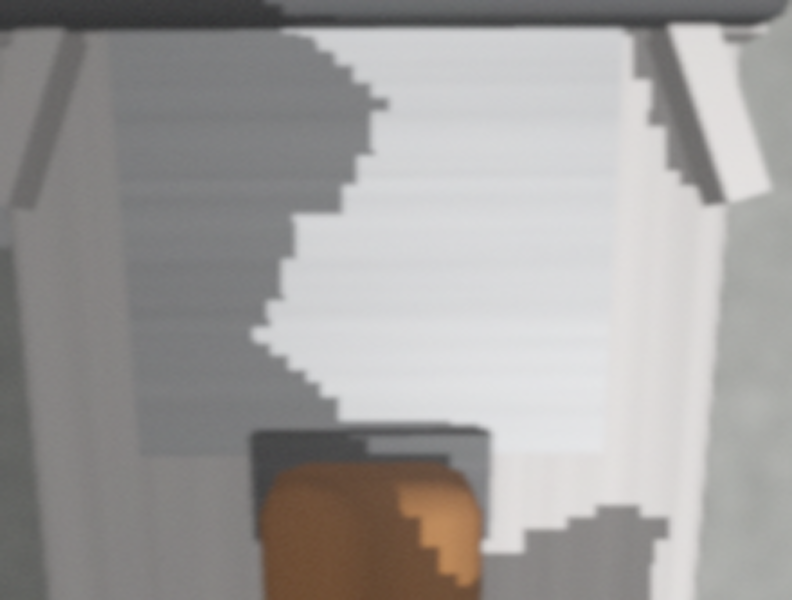

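The blade tip is at the mouth and between the guides. I'll continue.

Request:
move_arm([
  [[0,0,0,-0.07,0,0,0],[0,0,0,-0.07,0,0,0],[0,0,0,-0.07,0,0,0],[0,0,0,0,0,0,0]],
])

```text
time_s: 19.6
eef_pos: [666.4, -75.3, 40.2]
ee_rot: [0.501, 0.499, 0.501, -0.499]
force: [0.0, 2.9, 5.9]
grip_width: 0.281
```

Request:
move_arm([
  [[0,0,0,-0.04,0,0,0],[0,0,0,-0.03,0,0,0],[0,0,0,0,0,0,0]],
])

```text
time_s: 19.9
eef_pos: [666.4, -65.9, 40.3]
ee_rot: [0.501, 0.499, 0.501, -0.499]
force: [-0.1, 0.9, 6.0]
grip_width: 0.281
```

Request:
move_arm([
  [[0,0,0,-0.025,0,0,0],[0,0,0,0,0,0,0]],
])

```text
time_s: 20.1
eef_pos: [666.4, -62.5, 40.3]
ee_rot: [0.501, 0.499, 0.501, -0.499]
force: [0.1, -1.6, 6.0]
grip_width: 0.281
```

Request:
move_arm([
  [[0,0,0,-0.02,0,0,0],[0,0,0,0,0,0,0]],
])

```text
time_s: 20.3
eef_pos: [666.4, -59.7, 40.3]
ee_rot: [0.501, 0.499, 0.501, -0.499]
force: [0.2, -0.9, 5.3]
grip_width: 0.279
```

```bash
python3 - <<'E'
from h import *
s=ctrl.sense(); print(s['eef_pos'],yaw(s),s['force'],s['grip_width'])
save('wrist','w12')
a=cv2.imread('pics/w12.png'); cv2.imwrite('pics/w12z.png',cv2.resize(a[0:240,200:460],None,fx=3,fy=2.5,interpolation=cv2.INTER_CUBIC))
E
```

```text
[666.40837292 -59.66084225  40.2759883 ] -89.84591155757668 [ 0.2020571  -0.90746962  5.2942276 ] 0.27869877179946834
```

View pics/w12z.png

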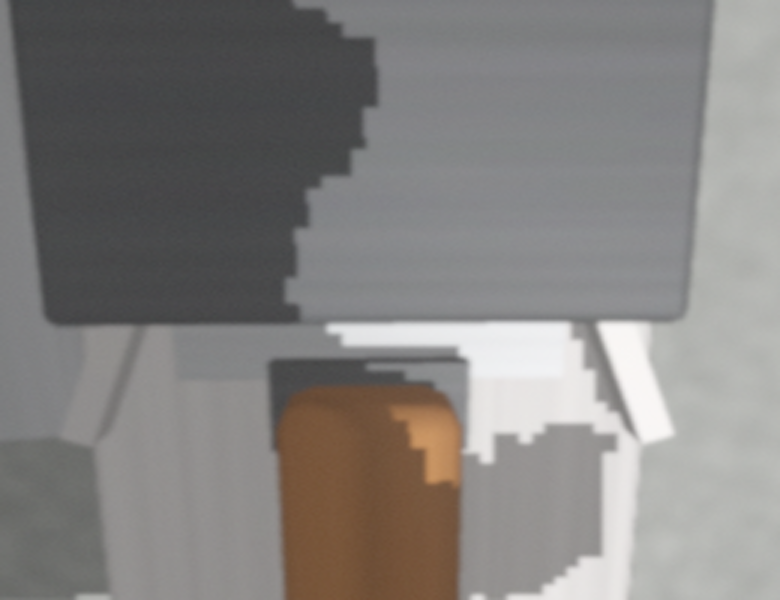

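```bash
python3 - <<'E'
from h import *
s=ctrl.sense()
W=lambda rc,z: np.round(toworld('wrist',rc,z,s)[:,:2],1)
print('roof edge',W([[129,215],[128,429]],38),'blade back',W([[152,260],[151,388]],23))
print('roof edge',W([[129,215],[128,429]],38),'blade back',W([[152,260],[151,388]],23))
E
```

```text
roof edge [[6.204e+02 7.000e-01]
 [7.090e+02 1.500e+00]] blade back [[635.8 -11.6]
 [695.3 -10.9]]
roof edge [[6.204e+02 7.000e-01]
 [7.090e+02 1.500e+00]] blade back [[635.8 -11.6]
 [695.3 -10.9]]
```

Request:
move_arm([
  [[0,0,0,-0.015,0,0,0],[0,0,0,0,0,0,0]],
])

```text
time_s: 20.55
eef_pos: [666.4, -57.9, 40.2]
ee_rot: [0.501, 0.499, 0.5, -0.499]
force: [-0.3, -4.1, 5.0]
grip_width: 0.281
```

Request:
move_arm([
  [[0,0,0,-0.015,0,0,0],[0,0,0,0,0,0,0]],
])

```text
time_s: 20.75
eef_pos: [666.4, -57.9, 40.3]
ee_rot: [0.502, 0.499, 0.499, -0.5]
force: [-0.3, -12.7, 3.3]
grip_width: 0.279
```

The stop is reached (−12.7 N at y = −57.9). I'll relieve the push, release and rise.

Request:
move_arm([
  [[0,0,0,0.01,0,0,0],[0.6,0,0,0,0,0,0],[0.6,0,0,0,0,0,0],[0.6,0,0,0,0,0,0]],
])

```text
time_s: 21.15
eef_pos: [665.9, -56.5, 39.4]
ee_rot: [0.5, 0.499, 0.501, -0.499]
force: [0.7, -0.1, -0.1]
grip_width: 0.598
```

Request:
move_arm([
  [[0.6,-0.1,0,0,0,0,0],[0.6,-0.3,0,0,0,0,0],[0.6,-0.3,0,0,0,0,0],[0.6,-0.3,0,0,0,0,0],[0.6,0,0,0,0,0,0]],
])

```text
time_s: 21.65
eef_pos: [668.5, -57.5, 198.6]
ee_rot: [0.505, 0.502, 0.497, -0.497]
force: [0.2, 0.2, -0.2]
grip_width: 0.605
```

```bash
python3 - <<'E'
from h import *
s=ctrl.sense(); print(s['eef_pos'],yaw(s))
save('wrist','w13'); save('scene','s13');save('top','t13')
E
```

```text
[668.47251474 -57.45084654 198.6453825 ] -89.84446817136433
```

View pics/w13.png

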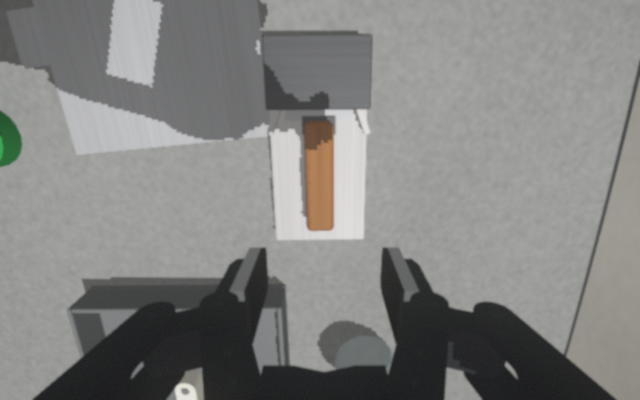

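View pics/s13.png

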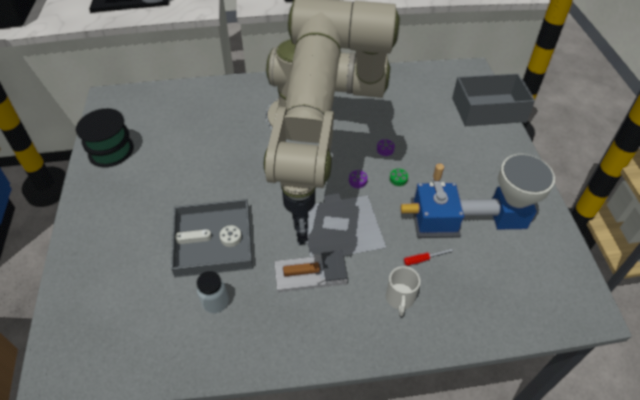

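View pics/t13.png

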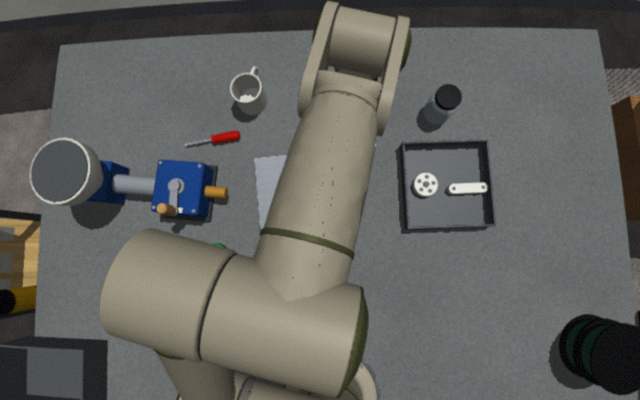

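Scraper home, with both prints in the tray: link at (237,193) and wheel at (235,231) in the scene view. On to the crank.

```bash
python3 - <<'E'
from h import *
s=ctrl.sense()
W=lambda rc,z: np.round(toworld('wrist',rc,z,s)[:,:2],1)
print('handle back',W([[230,308],[230,332]],40),'front',W([[121,304],[121,334]],44),'plat',W([[240,277],[239,364]],20),'roof',W([[109,265],[108,371]],38))
plan([(668,-57,280,-90),(510,340,280,-60)])
E
```

```text
handle back [[ 650.7 -104.9]
 [ 672.7 -104.7]] front [[648.6  -6.7]
 [673.1  -6.6]] plat [[ 619.1 -124.3]
 [ 704.8 -122.7]] roof [[616.    2.4]
 [703.7   3.6]]
t 21.8 at [666. -57. 190.] yaw -89.9 xdir [-0.001  0.    -1.   ] g 0.598 F [-0.5  0.5 -0.5]
(668, -57, 280, -90)
    [-0.3, 0.007, 0.0, 0.001, 0, 0]
    [-0.3, 0.007, 0.0, 0.001, 0, 0]
(510, 340, 280, -60)
    [0.0, -0.105, -0.265, -0.05, 0, 0]
    [0.0, -0.091, -0.27, -0.05, 0, 0]
    [0.0, -0.077, -0.274, -0.05, 0, 0]
    [0.0, -0.063, -0.278, -0.05, 0, 0]
    [0.0, -0.048, -0.281, -0.05, 0, 0]
    [0.0, -0.033, -0.283, -0.05, 0, 0]
    [0.0, -0.018, -0.284, -0.05, 0, 0]
    [0.0, -0.003, -0.285, -0.05, 0, 0]
    [0.0, 0.011, -0.285, -0.05, 0, 0]
    [0.0, 0.026, -0.284, -0.05, 0, 0]
```

Request:
move_arm([
  [[0.6,-0.3,0,0,0,0,0],[0.6,-0.3,0,0,0,0,0],[0.6,0,-0.105,-0.265,-0.05,0,0],[0.6,0,-0.09,-0.27,-0.05,0,0],[0.6,0,-0.075,-0.275,-0.05,0,0]],
])

```text
time_s: 22.3
eef_pos: [618.0, 63.2, 278.6]
ee_rot: [0.538, 0.458, 0.539, -0.459]
force: [0.5, -0.0, 0.0]
grip_width: 0.603
```

Request:
move_arm([
  [[0.6,0,-0.065,-0.28,-0.05,0,0],[0.6,0,-0.05,-0.28,-0.05,0,0],[0.6,0,-0.035,-0.285,-0.05,0,0],[0.6,0,-0.02,-0.285,-0.05,0,0],[0.6,0,0,-0.285,-0.05,0,0]],
])

```text
time_s: 22.8
eef_pos: [537.5, 262.3, 278.7]
ee_rot: [0.593, 0.383, 0.595, -0.385]
force: [0.4, 0.2, 0.0]
grip_width: 0.6
```

Request:
move_arm([
  [[0.6,0,0.01,-0.285,-0.05,0,0],[0.6,0,0.025,-0.285,-0.05,0,0],[0.6,0,0,0,0,0,0],[0.6,0,0,0,0,0,0]],
])

```text
time_s: 23.2
eef_pos: [506.0, 340.7, 278.8]
ee_rot: [0.613, 0.352, 0.613, -0.353]
force: [0.1, -0.9, 0.2]
grip_width: 0.603
```

```bash
python3 - <<'E'
from h import *
s=ctrl.sense(); print(s['time_s'],s['eef_pos'],yaw(s))
save('wrist','w14')
for l,z in [('crank_knob',168),('feeder',92)]:
 for r in ctrl.cut_out(l,'wrist')[:2]:
      rr=mask2rect('wrist',r['pixels'],z,s);print(l,r['confidence'],r['point'],rr)
E
```

```text
23.2 [505.99704438 340.67415213 278.76126305] -59.792902481928124
crank_knob 0.86 [141.1, 311.8] ((479.6649169921875, 370.5478820800781), (74.71275329589844, 29.50722885131836), 8.693910598754883)
feeder 0.69 [123.8, 363.2] ((533.4046630859375, 446.841796875), (367.1988220214844, 147.78953552246094), 74.49913024902344)
```

View pics/w14.png

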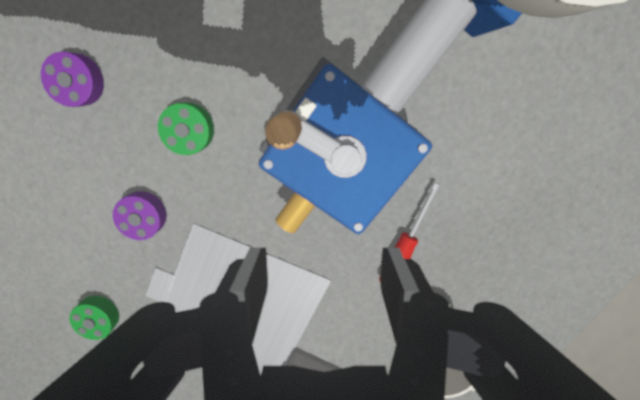

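```bash
python3 - <<'E'
from h import *
s=ctrl.sense()
a=cv2.imread('pics/w14.png'); cv2.imwrite('pics/w14z.png',cv2.resize(a[50:250,240:450],None,fx=3.8,fy=3,interpolation=cv2.INTER_CUBIC))
W=lambda rc,z: np.round(toworld('wrist',rc,z,s)[:,:2],1)
print('knob',W([[130,282]],168),'hub',W([[157,346]],112))
c=W([[76,330],[164,268],[148,422],[227,358]],92);print(c,c.mean(0))
for i,j in ((0,1),(2,3),(0,2),(1,3)):
  d=c[j]-c[i];print(np.linalg.norm(d),np.degrees(np.arctan2(d[1],d[0])))
E
```

```text
knob [[456.4 364.8]] hub [[515.4 363.3]]
[[467.5 416.8]
 [456.5 316.7]
 [576.8 404.7]
 [566.8 304.5]] [516.9   360.675]
100.70258189341524 -96.27107744950115
100.69776561572753 -95.69926986106346
109.96772253711536 -6.317176772448796
110.97265428924366 -6.311683548683872
```

View pics/w14z.png

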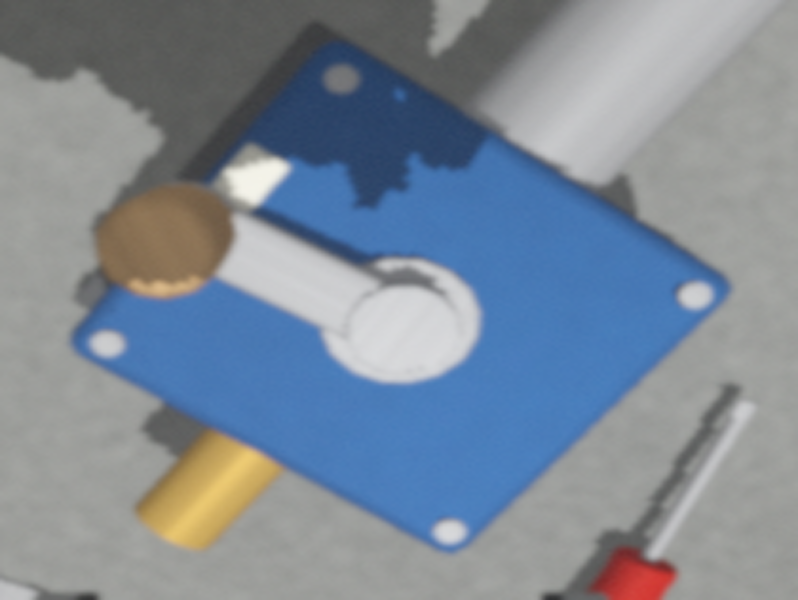

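Knob top at (130,282), hub at (157,346), and the white mark shows next to the arm. Feeder yaw is about −6°, the axis about (516,362), and the crank about −0.06 rad. The measured arm length is 59–60 mm, matching the spec. I'll descend onto the knob.

```bash
python3 - <<'E'
from h import *
plan([(456.5,364.8,210,-60),(456.5,364.8,136,-60)])
y=np.radians(-60)
A=np.array([516.,362.3])
for th0 in range(18):
    a=np.radians(177.6-20*th0);b=np.radians(177.6-20*(th0+1))
    d=60*np.array([np.cos(b)-np.cos(a),np.sin(b)-np.sin(a)])/150
    print(th0,[0,0,round(float(-d[0]*np.sin(y)+d[1]*np.cos(y)),3),round(float(d[0]*np.cos(y)+d[1]*np.sin(y)),3),0,0,0])
E
```

```text
t 23.35 at [507.1 339.2 279.5] yaw -60.0 xdir [-0.001 -0.001 -1.   ] g 0.603 F [-0.6 -0.8  0.2]
(456.5, 364.8, 210, -60)
    [0.232, -0.103, -0.158, 0.0, 0, 0]
    [0.232, -0.103, -0.158, 0.0, 0, 0]
(456.5, 364.8, 136, -60)
    [0.247, 0.0, 0.0, 0.0, 0, 0]
    [0.247, 0.0, 0.0, 0.0, 0, 0]
0 [0, 0, 0.094, -0.103, 0, 0, 0]
1 [0, 0, 0.123, -0.064, 0, 0, 0]
2 [0, 0, 0.138, -0.018, 0, 0, 0]
3 [0, 0, 0.136, 0.03, 0, 0, 0]
4 [0, 0, 0.117, 0.074, 0, 0, 0]
5 [0, 0, 0.085, 0.11, 0, 0, 0]
6 [0, 0, 0.042, 0.132, 0, 0, 0]
7 [0, 0, -0.006, 0.139, 0, 0, 0]
8 [0, 0, -0.053, 0.128, 0, 0, 0]
9 [0, 0, -0.094, 0.103, 0, 0, 0]
10 [0, 0, -0.123, 0.064, 0, 0, 0]
11 [0, 0, -0.138, 0.018, 0, 0, 0]
12 [0, 0, -0.136, -0.03, 0, 0, 0]
13 [0, 0, -0.117, -0.074, 0, 0, 0]
14 [0, 0, -0.085, -0.11, 0, 0, 0]
15 [0, 0, -0.042, -0.132, 0, 0, 0]
16 [0, 0, 0.006, -0.139, 0, 0, 0]
17 [0, 0, 0.053, -0.128, 0, 0, 0]
```

Request:
move_arm([
  [[0.6,0.232,-0.103,-0.158,0,0,0],[0.6,0.232,-0.103,-0.158,0,0,0],[0.6,0,0,0,0,0,0],[0.6,0,0,0,0,0,0]],
], force=30)

```text
time_s: 23.75
eef_pos: [456.6, 365.1, 210.6]
ee_rot: [0.613, 0.353, 0.613, -0.353]
force: [0.8, 0.6, 0.6]
grip_width: 0.599
```

```bash
python3 - <<'E'
from h import *
plan([(456.5,364.8,136,-60)])
s=ctrl.sense(); save('wrist','w15')
E
```

```text
t 23.75 at [456.6 365.1 210.6] yaw -59.9 xdir [-0. -0. -1.] g 0.599 F [0.8 0.6 0.6]
(456.5, 364.8, 136, -60)
    [0.249, -0.001, 0.001, 0.001, 0, 0]
    [0.249, -0.001, 0.001, 0.001, 0, 0]
```

View pics/w15.png

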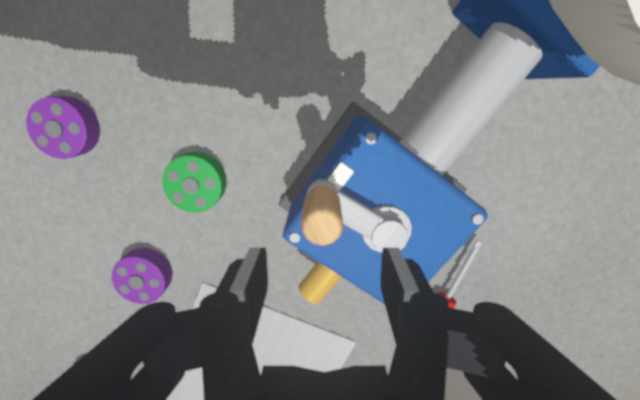

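```bash
python3 - <<'E'
from h import *
s=ctrl.sense(); print(toworld('wrist',[[228,322]],168,s),toworld('wrist',[[230,385]],112,s))
E
```

```text
[[456.45587516 363.902932   168.        ]] [[510.0752837  365.87449363 112.        ]]
```

Request:
move_arm([
  [[0.6,0.25,0,0,0,0,0],[0.6,0.24,0,0,0,0,0],[0.6,0,0,0,0,0,0]],
])

```text
time_s: 24.1
eef_pos: [455.8, 364.2, 134.0]
ee_rot: [0.611, 0.352, 0.614, -0.355]
force: [-0.8, 0.1, 0.3]
grip_width: 0.6
```

Request:
move_arm([
  [[0,0,0,0,0,0,0],[0,0,0,0,0,0,0],[0,0,0,0,0,0,0],[0,0,0,0,0,0,0]],
])

```text
time_s: 24.5
eef_pos: [457.2, 366.1, 139.7]
ee_rot: [0.614, 0.354, 0.612, -0.352]
force: [-1.1, -0.6, 7.8]
grip_width: 0.293
```

Request:
move_arm([
  [[0,0,0.094,-0.103,0,0,0],[0,0,0.123,-0.064,0,0,0],[0,0,0.138,-0.018,0,0,0],[0,0,0,0,0,0,0]],
])

```text
time_s: 24.9
eef_pos: [492.3, 415.8, 139.7]
ee_rot: [0.615, 0.354, 0.61, -0.352]
force: [7.0, -9.8, 6.7]
grip_width: 0.291
```

```bash
cat >> h.py <<'E'
def ck(A=(516.,362.3)):
    s=ctrl.sense(); d=s['eef_pos'][:2]-np.array(A); print('t',round(s['time_s'],2),np.round(s['eef_pos'],1),'r',round(float(np.hypot(*d)),1),'ang',round(float(np.degrees(np.arctan2(d[1],d[0]))),1),'F',np.round(s['force'],1),'g',round(s['grip_width'],3))
E
python3 -c "
from h import *
ck()
"
```

```text
t 24.9 [492.3 415.8 139.7] r 58.5 ang 113.9 F [ 7.  -9.8  6.7] g 0.291
```

Request:
move_arm([
  [[0,0,0.136,0.03,0,0,0],[0,0,0.117,0.074,0,0,0],[0,0,0.085,0.11,0,0,0],[0,0,0,0,0,0,0]],
])

```text
time_s: 25.3
eef_pos: [550.4, 411.1, 139.7]
ee_rot: [0.613, 0.353, 0.611, -0.355]
force: [-6.1, -13.9, 10.7]
grip_width: 0.289
```

```bash
python3 -c "
from h import *
ck((517,361)); save('wrist','w16')
"
```

```text
t 25.3 [550.4 411.1 139.7] r 60.2 ang 56.3 F [ -6.1 -13.9  10.7] g 0.289
```

View pics/w16.png

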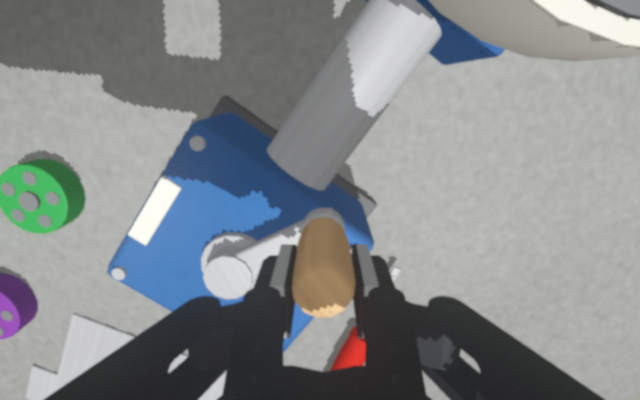

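The grip holds and the crank follows (about 56° knob bearing now). I'll correct the small outward and downward bias and carry on.

Request:
move_arm([
  [[0,-0.015,0.034,0.146,0,0,0],[0,0,-0.006,0.139,0,0,0],[0,0,-0.053,0.128,0,0,0],[0,0,-0.094,0.103,0,0,0],[0,0,-0.123,0.064,0,0,0]],
])

```text
time_s: 25.85
eef_pos: [561.4, 320.1, 139.9]
ee_rot: [0.613, 0.354, 0.612, -0.352]
force: [-1.3, 5.6, -3.1]
grip_width: 0.293
```

```bash
python3 -c "
from h import *
ck((517,361))
"
```

```text
t 25.85 [561.4 320.1 139.9] r 60.4 ang -42.7 F [-1.3  5.6 -3.1] g 0.293
```

Request:
move_arm([
  [[0,0,-0.138,0.018,0,0,0],[0,0,-0.136,-0.03,0,0,0],[0,0,-0.117,-0.074,0,0,0],[0,0,-0.085,-0.11,0,0,0]],
])

```text
time_s: 26.25
eef_pos: [484.3, 309.8, 140.0]
ee_rot: [0.613, 0.354, 0.612, -0.352]
force: [8.5, 8.0, -10.6]
grip_width: 0.29
```

```bash
python3 -c "
from h import *
ck((517,361))
"
```

```text
t 26.25 [484.3 309.8 140. ] r 60.7 ang -122.6 F [  8.5   8.  -10.6] g 0.29
```

Request:
move_arm([
  [[0,0,-0.042,-0.132,0,0,0],[0,0,0.006,-0.139,0,0,0],[0,0,0.053,-0.128,0,0,0],[0,0,0,0,0,0,0]],
])

```text
time_s: 26.65
eef_pos: [457.0, 365.0, 139.9]
ee_rot: [0.614, 0.353, 0.612, -0.351]
force: [3.6, 1.5, -6.1]
grip_width: 0.291
```

```bash
python3 -c "
from h import *
ck((517,361)); save('wrist','w17')
"
```

```text
t 26.65 [457.  365.  139.9] r 60.1 ang 176.2 F [ 3.6  1.5 -6.1] g 0.291
```

View pics/w17.png

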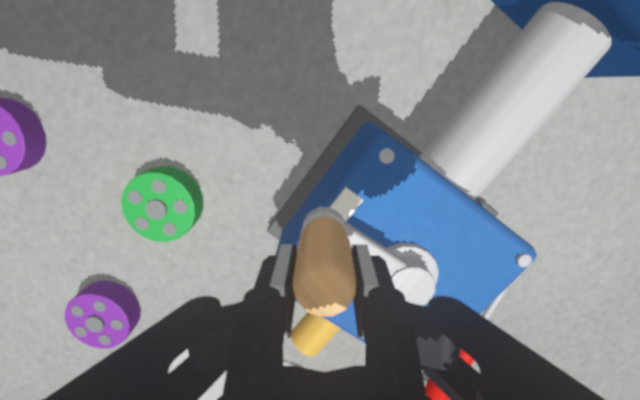

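First turn completed (bearing 176°, mark beside the arm). Turn two.

Request:
move_arm([
  [[0,0.008,0.094,-0.103,0,0,0],[0,0,0.123,-0.064,0,0,0],[0,0,0.138,-0.018,0,0,0],[0,0,0.136,0.03,0,0,0],[0,0,0.117,0.074,0,0,0]],
])

```text
time_s: 27.2
eef_pos: [529.6, 419.7, 139.8]
ee_rot: [0.613, 0.353, 0.613, -0.353]
force: [-5.1, -10.9, 5.4]
grip_width: 0.291
```

Request:
move_arm([
  [[0,0,0.085,0.11,0,0,0],[0,0,0.042,0.132,0,0,0],[0,0,-0.006,0.139,0,0,0],[0,0,-0.053,0.128,0,0,0],[0,0,-0.094,0.103,0,0,0]],
])

```text
time_s: 27.7
eef_pos: [572.8, 337.9, 139.8]
ee_rot: [0.613, 0.354, 0.612, -0.352]
force: [-5.9, 6.2, 5.2]
grip_width: 0.293
```

Request:
move_arm([
  [[0,0,-0.123,0.064,0,0,0],[0,0,-0.138,0.018,0,0,0],[0,0,-0.136,-0.03,0,0,0],[0,0,-0.117,-0.074,0,0,0],[0,0,-0.085,-0.11,0,0,0]],
])

```text
time_s: 28.2
eef_pos: [484.9, 309.5, 139.9]
ee_rot: [0.614, 0.354, 0.611, -0.352]
force: [8.0, 6.6, -2.5]
grip_width: 0.291
```

Request:
move_arm([
  [[0,0,-0.042,-0.132,0,0,0],[0,0,0.006,-0.139,0,0,0],[0,0,0.053,-0.128,0,0,0],[0,0,0,0,0,0,0]],
])

```text
time_s: 28.6
eef_pos: [457.1, 365.1, 139.8]
ee_rot: [0.614, 0.354, 0.612, -0.351]
force: [1.2, 2.3, 4.6]
grip_width: 0.292
```

```bash
python3 -c "
from h import *
ck((517,361)); save('wrist','w18')
"
```

```text
t 28.6 [457.1 365.1 139.8] r 60.0 ang 176.1 F [1.2 2.3 4.6] g 0.292
```

View pics/w18.png

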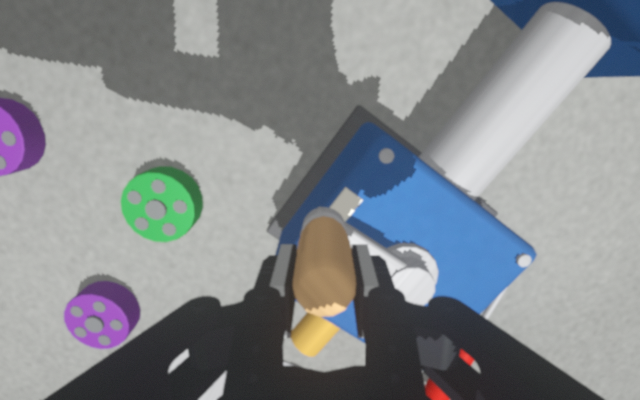

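Two turns done, with the knob still in the grip. Turn three.

Request:
move_arm([
  [[0,0,0.094,-0.103,0,0,0],[0,0,0.123,-0.064,0,0,0],[0,0,0.138,-0.018,0,0,0],[0,0,0.136,0.03,0,0,0],[0,0,0.117,0.074,0,0,0]],
])

```text
time_s: 29.15
eef_pos: [529.7, 419.6, 139.7]
ee_rot: [0.613, 0.353, 0.613, -0.352]
force: [-4.5, -8.4, 8.7]
grip_width: 0.288
```

Request:
move_arm([
  [[0,0,0.085,0.11,0,0,0],[0,0,0.042,0.132,0,0,0],[0,0,-0.006,0.139,0,0,0],[0,0,-0.053,0.128,0,0,0],[0,0,-0.094,0.103,0,0,0]],
])

```text
time_s: 29.65
eef_pos: [572.7, 337.5, 139.7]
ee_rot: [0.613, 0.354, 0.612, -0.352]
force: [-7.4, 6.7, 8.8]
grip_width: 0.287
```

Request:
move_arm([
  [[0,0,-0.123,0.064,0,0,0],[0,0,-0.138,0.018,0,0,0],[0,0,-0.136,-0.03,0,0,0],[0,0,-0.117,-0.074,0,0,0],[0,0,-0.085,-0.11,0,0,0]],
])

```text
time_s: 30.15
eef_pos: [484.9, 309.4, 139.8]
ee_rot: [0.614, 0.355, 0.611, -0.352]
force: [9.5, 8.7, 0.3]
grip_width: 0.29
```

Request:
move_arm([
  [[0,0,-0.042,-0.132,0,0,0],[0,0,0.006,-0.139,0,0,0],[0,0,0.053,-0.128,0,0,0],[0,0,0,0,0,0,0]],
])

```text
time_s: 30.55
eef_pos: [457.1, 364.7, 139.7]
ee_rot: [0.614, 0.354, 0.612, -0.351]
force: [0.8, 1.2, 8.0]
grip_width: 0.288
```

```bash
python3 -c "
from h import *
ck((517,361)); save('wrist','w19')
"
```

```text
t 30.55 [457.1 364.7 139.7] r 60.0 ang 176.5 F [0.8 1.2 8. ] g 0.288
```

View pics/w19.png

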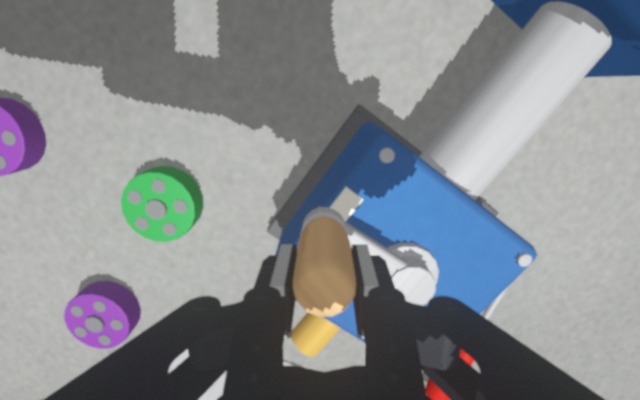

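Three turns done. Fourth turn.

Request:
move_arm([
  [[0,-0.01,0.094,-0.103,0,0,0],[0,0,0.123,-0.064,0,0,0],[0,0,0.138,-0.018,0,0,0],[0,0,0.136,0.03,0,0,0],[0,0,0.117,0.074,0,0,0]],
])

```text
time_s: 31.1
eef_pos: [529.1, 419.7, 139.8]
ee_rot: [0.612, 0.352, 0.613, -0.353]
force: [-4.8, -5.1, 3.3]
grip_width: 0.291
```

Request:
move_arm([
  [[0,0,0.085,0.11,0,0,0],[0,0,0.042,0.132,0,0,0],[0,0,-0.006,0.139,0,0,0],[0,0,-0.053,0.128,0,0,0],[0,0,-0.094,0.103,0,0,0]],
])

```text
time_s: 31.6
eef_pos: [572.4, 336.7, 139.8]
ee_rot: [0.613, 0.354, 0.613, -0.353]
force: [-5.6, 7.2, 3.1]
grip_width: 0.288
```

Request:
move_arm([
  [[0,0,-0.123,0.064,0,0,0],[0,0,-0.138,0.018,0,0,0],[0,0,-0.136,-0.03,0,0,0],[0,0,-0.117,-0.074,0,0,0],[0,0,-0.085,-0.11,0,0,0]],
])

```text
time_s: 32.1
eef_pos: [484.5, 309.5, 139.9]
ee_rot: [0.613, 0.355, 0.612, -0.352]
force: [11.2, 12.7, -8.8]
grip_width: 0.292
```

Request:
move_arm([
  [[0,0,-0.042,-0.132,0,0,0],[0,0,0.006,-0.139,0,0,0],[0,0,0.053,-0.128,0,0,0],[0,0,0.007,-0.012,0,0,0],[0,0,0,0,0,0,0]],
])

```text
time_s: 32.6
eef_pos: [457.0, 364.9, 139.8]
ee_rot: [0.613, 0.353, 0.612, -0.352]
force: [3.9, 1.5, -0.8]
grip_width: 0.294
```

```bash
python3 -c "
from h import *
ck((517,361)); save('wrist','w20')
"
```

```text
t 32.6 [457.  364.9 139.8] r 60.1 ang 176.2 F [ 3.9  1.5 -0.8] g 0.294
```

View pics/w20.png

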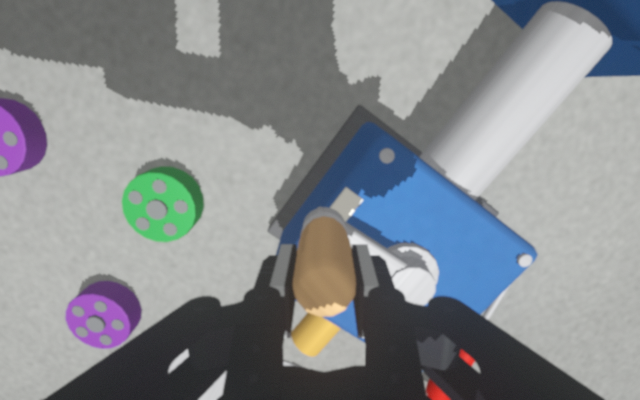

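Four turns done, bearing 176.2° against 174° at the mark (within 0.05 rad). I'll dwell, release and retreat.

Request:
move_arm([
  [[0,0,0,0,0,0,0],[0,0,0,0,0,0,0],[0,0,0,0,0,0,0],[0,0,0,0,0,0,0]],
])

```text
time_s: 33.05
eef_pos: [456.9, 364.7, 139.8]
ee_rot: [0.613, 0.353, 0.612, -0.353]
force: [5.6, 0.3, -0.9]
grip_width: 0.291
```

Request:
move_arm([
  [[0.6,0,0,0,0,0,0],[0.6,0,0,0,0,0,0],[0.6,0,0,0,0,0,0],[0.6,0,0,0,0,0,0]],
])

```text
time_s: 33.45
eef_pos: [455.9, 365.3, 139.5]
ee_rot: [0.613, 0.353, 0.613, -0.353]
force: [-0.5, -0.3, 0.7]
grip_width: 0.599
```

Request:
move_arm([
  [[0.6,-0.1,0,0,0,0,0],[0.6,-0.3,0,0,0,0,0],[0.6,-0.3,0,0,0,0,0],[0.6,-0.3,0,0,0,0,0],[0.6,0,0,0,0,0,0]],
])

```text
time_s: 33.95
eef_pos: [457.3, 366.2, 296.0]
ee_rot: [0.615, 0.356, 0.611, -0.349]
force: [-0.1, 0.6, -1.2]
grip_width: 0.603
```

```bash
python3 - <<'E'
from h import *
ck((517,361)); s=ctrl.sense(); save('wrist','w21'); save('scene','s21'); save('top','t21')
E
```

```text
t 33.95 [457.3 366.2 296. ] r 59.9 ang 175.1 F [-0.1  0.6 -1.2] g 0.603
```

View pics/w21.png

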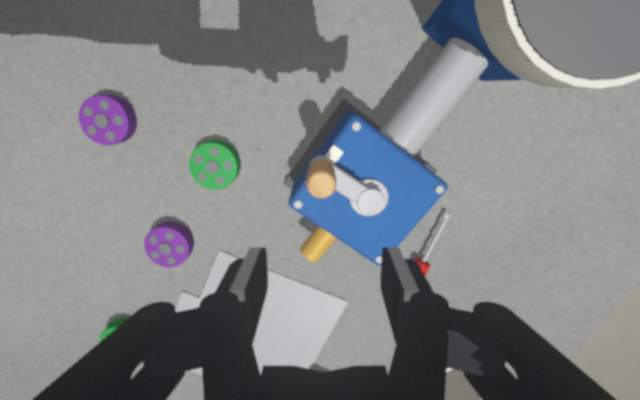

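View pics/s21.png

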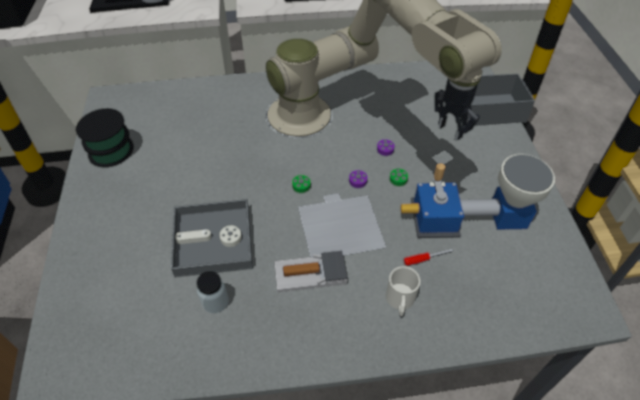

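View pics/t21.png

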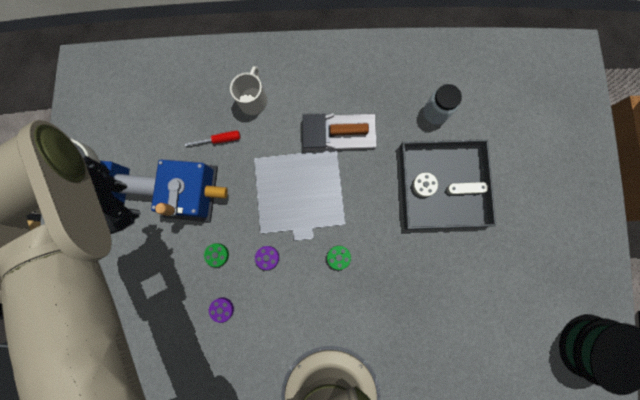

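```bash
python3 - <<'E'
from h import *
a=cv2.imread('pics/t21.png'); cv2.imwrite('pics/t21z.png',cv2.resize(a[100:160,290:390],None,fx=7,fy=7,interpolation=cv2.INTER_CUBIC))
E
```

```text
(no output)
```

View pics/t21z.png

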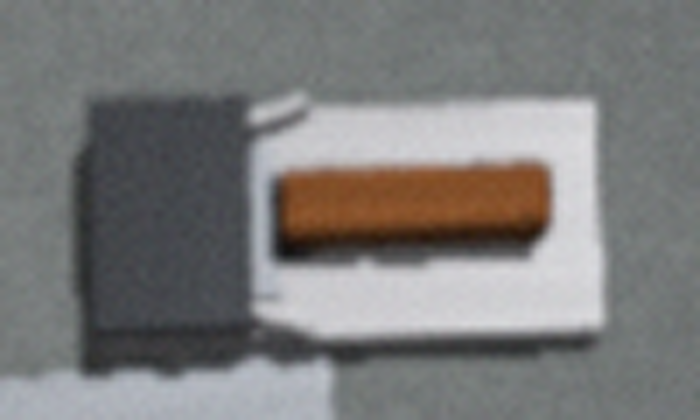

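The gap between handle and roof is about 11 mm (10 is fully home), and the scraper is in line with the slot. Handing in.

```bash
python3 - <<'E'
from h import *
print(ctrl.finish_job(), ctrl.sense()['time_s'])
E
```

```text
the job is handed in; nothing more can be done
the job is handed in; nothing more can be done
```

I moved both prints on the plate (the wheel and the link; no bracket or clevis was there) into the grey tray. I then slid the scraper into its dock until it met the stop, turned the crank four turns clockwise, let go, backed off and handed the job in at about 34 s. The hand-in reports no verdict.

**Last checks:**
- **Prints:** the wheel and link lie flat inside the tray, and the plate is empty.
- **Scraper:** it pressed on the stop with about 13 N. The gap from handle to roof measured about 10–11 mm (10 mm is home), and it is in line with the slot.
- **Crank:** the handle stands over the index mark. The gripper position before release put it at 176° against about 174° for the mark, so roughly 0.04 rad short; the limit is 0.3 rad.
- **Bystanders:** the jar, mug and screwdriver look unmoved, and the robot touches nothing.

No check failed. My dock position readings from different pictures disagreed by about 2–3 mm, so I aligned the blade to the dock within a single wrist picture.

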